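Slide the top spot plate out from under the riser shelf and weigh it

ROBOT

A 7-joint arm with a two-finger parallel gripper is mounted at the origin on a cart in front of the work surface, level with it; the furniture and walls round the work are solid. World frame = base frame: x ahead of the robot, y to its left, z up, the work surface at z = 0. Lengths are in m, angles in rad, forces in N, time in s.
With the tool pointing down it reaches from about 0.35 to 0.9 m from the base axis. Payload 19.9 kg.
Tool frame: the origin (TCP) lies on the mounting face of the last link; the fingertips stand 173 mm ahead of it and the grasp point (between the pads) lies 155 mm ahead of it; x points along the fingers, z is the direction in which the jaws open and shut, and the axes are right-handed (so a half turn about x gives the same grasp; the last joint's range is limited). The gripper opens to 85 mm and grips with 20 to 120 N. Pads are 22 mm wide; open, the fingers measure 114 mm over their backs; the gripper's body (76 mm by 85 mm) begins 54 mm behind the grasp point. The pads swing forward as they close: fully open they stand 13 mm farther back than shut.
Start: joints at [1.28, 0.417, -0.01, 1.614, 0.005, 1.111, -0.053], TCP at [0.155, -0.606, 0.405] pointing down, gripper open.
Joint ranges: [-2.81, 2.81], [-0.39, 2.02], [-1.27, 1.25], [0.06, 2.57], [-1.19, 4.33], [0.19, 2], [-2.82, 2.82]. Speed limits (rad/s): [1.89, 1.89, 2.39, 2.39, 3.01, 3.01, 3.01].

INTERFACE

Orientations are given as a rotation vector (axis times angle).
In Python, from workcell import bot gives the robot as it stands. The module is installed in compiled form; this text tells all that it offers.
- The arm moves only by the tool servo_tool, never from a script. Its argument "plan" is a list of rows, each a list of 2 entries, a list of its own where there are three numbers: the shift along the tool's x, y, z in mm, then the turn, a rotation vector about the tool's x, y, z in rad. A call has 1 to 8 rows; each row is the pose to reach, as a shift and turn from the pose measured when the call began, along the tool's axes at that moment; what a row does not reach only later rows make up. A row lasts 1/10 s, in which the tool goes at most 50 mm and 8.59 degrees, less where a joint would pass 70% of its speed; a pose out of reach is approached as far as the arm can. A call with a gripper value outside its range is refused whole. "claw" is the gripper's target within -1 to 1 (shut at 1, half-way at 0, fully open at -1), set as the call begins (left out, the last holds). The fingers move at their own pace and stop on an object; the grip force is fixed at half the most. Time passes only in rows, so rows that repeat a pose let the fingers close. It gives the time, the measured TCP pose, the force and the opening at its end, in the units of the state.
- bot.observe(): the state, without advancing time (a new reading comes with each control period).
- bot.get_image(name): name is "scene" or "top"; returns the picture (400x640x3 uint8, blue, green, red); there is no depth.
- bot.camera_info(name): a dict with "camera_matrix" (3x3 intrinsics, pixels), "rvec" (rotation vector, rad) and "tvec" (3), from world to camera coordinates, as OpenCV has them. Camera axes: x right, y down, z forward; pixel columns grow to the right and rows downward; lengths in m; the calibration is good to about 2 mm. A picture is of the moment at which its call begins. camera_info takes no time and is no camera call.
- bot.finish_job(): hands the job in, once; it reports no verdict.
The state is a dict: "time_s": time; "joint_pos": joint angles; "joint_vel": joint speeds; "joint_torque": joint torques, N m; "eef_pos": TCP position; "eef_rot": TCP orientation; "force": force on the tool from outside, world axes, zero at the start; "wrist_torque": the same for the moment, N m; "width": opening from 0.0 (shut) to 1.0 (fully open).
Only numpy, scipy, OpenCV 4.12 (cv2) and the standard library are available. Lean on these libraries where they do the work, as an engineer would, in place of code of your own. Each camera call takes 0.05 s, during which the arm holds its last target.

TASK

Weigh the top porcelain spot plate of the stack: without lifting it, slide it forward off the stack and along the narrow tongue until it reaches the red end stop, leaving the two plates below where they lie. Then pick it up and set it down flat and centred on the blue pan of the balance beside the dispenser, without dropping it, and let go. Do not disturb the beaker, the amber bottle or the petri dish.

Things in the scene. Friction and masses are not known exactly. Their poses are not given: they have to be found in the camera images.
- dispenser: Fixed blue metal plate dispenser. Origin: on the worktop below the stack's centre; x to the back, y left, z up (mm, own frame). Well: x -57 to 57, y -34 to 34, floor z 30. Walls left, right, behind reach z 69, 3 above the top plate, so its sides cannot be gripped there. Front sill x -63 to -57, z 52.5: it holds the lower plates; the top plate (underside z 54) slides over it. Slippery.
- tongue_stop (a point): Middle of the inner face of the red end stop (8 high), at the level of the tongue's upper face; axes as the dispenser's, where it lies at (-195, 0, 52.5) mm. The tongue is a level rail 36 wide from the sill to the stop, 1.5 below the top plate's underside. A plate against the stop has its centre 55 behind and 6 above this point and overhangs the tongue 14 each side; clear beside it down to a 10 mm high foot.
- shelf_edge (a point): Middle of the lower front edge of the white riser shelf over the dispenser, at (-55, 0, 226) mm in its frame. The board runs from here 170 back and 110 to each side and covers the stack; below, it is open to the front, so a tool reaches the top plate's face only leaning back to the robot. Posts 12 thick at dispenser x -25 and 105, y -100 and 100; bottles stand on the board.
- plate_top_centre (a point): Centre (half-way up) of the top plate: white glazed porcelain slab 110 (x) x 64 (y) x 12 thick with shallow wells, about 0.2 kg, face at z 66, axes parallel to the dispenser's at the start. Friction about 0.15 on plates and dispenser; fingertips hold more than twice as well: shut and pressed on the face with 8 to 15 N they drag it, best in slow strokes of some 30 mm (they creep under load).
- plate_mid_centre (a point): Centre of the middle plate, alike; must stay in the dispenser (it may shift the 2 mm that it has to the sill).
- plate_low_centre (a point): Centre of the lowest plate, alike; must stay in the dispenser.
- pan (a point): Middle of the upper face of the balance's round blue pan, 132 in diameter, 64 above the worktop, rigid. The balance is a fixed white box 246 (x) x 196 (y), its housing 54 high; it stands to the left or to the right of the dispenser. Axes: z up, x away from its display.
- beaker: Bystander: loose small glass beaker, 70 across, 100 high; origin centre of its underside.
- amber_bottle: Bystander: loose amber bottle with a white cap, 49 across, 96 high; origin centre of its underside.
- petri: Bystander: loose glass petri dish, 95 across, 16 high, lying near the front edge; origin centre of its underside.
Not all that is in view belongs to the job. What is shaped like the part that bears plate_top_centre but black is not meant.

How it is judged:
On the way:
1. the top plate has been slid forward off the stack and lies on the tongue, at most 15 mm short of the end stop (x of plate_top_centre in the frame of dispenser between -0.15 and -0.125 m and z of plate_top_centre in the frame of dispenser between 0.053 and 0.063 m and angle between plate_top_centre's own z axis and vertical below 0.1 rad), for 0.2 s.
At the end, for the whole second after the job is handed in: The top plate lies face up and flat (within 0.06 rad) on the pan, its centre within 22 mm of the pan's middle; the middle and lowest plates are within 6 mm of where they began (horizontal distance between plate_top_centre and pan below 0.022 m and z of plate_top_centre in the frame of pan between 0.002 and 0.01 m and angle between plate_top_centre's own z axis and vertical below 0.06 rad and not (distance of any of plate_low_centre, plate_mid_centre from where it was at the start of the episode above 0.006 m or angle between plate_mid_centre's own z axis and vertical above 0.12 rad)); the robot touches nothing.
It fails at once if a lower plate is shifted by more than 6 mm or tipped (distance of any of plate_low_centre, plate_mid_centre from where it was at the start of the episode above 0.006 m or angle between plate_mid_centre's own z axis and vertical above 0.12 rad).
It fails at once if the top plate is lifted more than 8 mm while still over the stack (x of plate_top_centre in the frame of dispenser above -0.1 m and z of plate_top_centre in the frame of dispenser between 0.068 and 0.2 m and horizontal distance between plate_top_centre and dispenser below 0.1 m).
It fails at once if the plate is let go more than 20 mm above the pan (horizontal distance between plate_top_centre and pan below 0.1 m and z of plate_top_centre in the frame of pan above 0.026 m and contact force between the fingers and plate_top below 0.05 N).
It fails at once if beaker, amber bottle or petri dish moved by more than 30 mm (distance of any of beaker, amber_bottle, petri from where it was at the start of the episode above 0.03 m).
It also fails if it takes over 58 s, if anything falls off the work surface, if the arm or the gripper's body presses on something with over 40 N, if the wrist force passes 120 N, or if a joint passes its speed limit or range.

## Working session

There is one attempt and no reset: what is moved stays moved. The work goes in short steps, Python scripts to look and compute and a tool call to move; the robot and the scene stay as the last step left them, time stands still between calls to the robot, and variables do not carry over. Pictures are saved under pics/ and viewed, and the job is handed in when it is done.

Besides the shell and the picture viewer there is one more tool, called after "Call:" by a JSON object that holds its "fn" and its "kwargs", one argument or row to a line. servo_tool: Moves the arm, as the interface text tells. Its arguments: {"type":"object","properties":{"plan":{"type":"array"},"claw":{"type":"number"}},"required":["plan"]}

```bash
mkdir -p pics; python3 - <<'E'
from workcell import bot
import cv2
print(bot.observe())
for n in("scene","top"):
    cv2.imwrite(f"pics/{n}0.png",bot.get_image(n)); print(n,bot.camera_info(n))
E
```

```text
{'time_s': 0.0, 'joint_pos': array([ 1.27951883,  0.41797255, -0.0102732 ,  1.61419299,  0.0047023 ,
        1.11070381, -0.05300776]), 'joint_vel': array([0.00015157, 0.00012957, 0.0006165 , 0.00010047, 0.00033083,
       0.00063248, 0.00051221]), 'joint_torque': array([-5.22081300e-04, -8.64455152e+01,  6.78463709e-01, -4.34901488e+01,
        1.90581131e-02,  7.39376235e-03, -9.93194391e-06]), 'eef_pos': array([ 0.15444681, -0.60546931,  0.40405326]), 'eef_rot': array([ 1.02399695,  1.31812926, -1.02285988]), 'force': array([-0.30250342, -0.03625048,  0.41873565]), 'wrist_torque': array([0.02837137, 0.02573861, 0.06137635]), 'width': 1.0007482336949363}
scene {'camera_matrix': array([[488.8198458 ,   0.        , 325.78948193],
       [  0.        , 488.8198458 , 193.4636003 ],
       [  0.        ,   0.        ,   1.        ]]), 'rvec': array([ 0.73859237, -2.25274047,  1.44846301]), 'tvec': array([0.40862003, 0.30141288, 0.90951857])}
top {'camera_matrix': array([[507.8255998 ,   0.        , 326.33528539],
       [  0.        , 507.8255998 , 201.57729135],
       [  0.        ,   0.        ,   1.        ]]), 'rvec': array([ 1.71423232, -2.42667907,  0.31803146]), 'tvec': array([0.11387932, 0.56105366, 1.36011031])}
```

View pics/scene0.png

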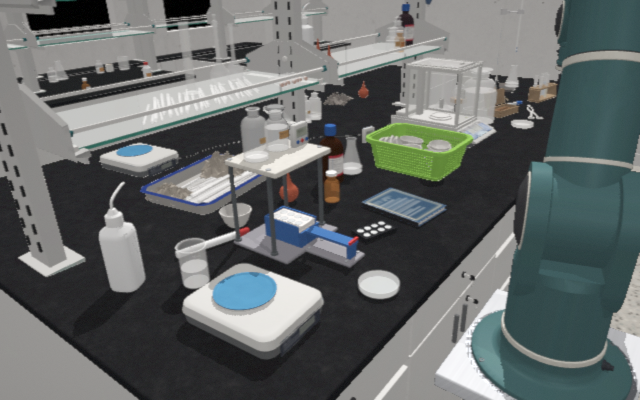

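View pics/top0.png

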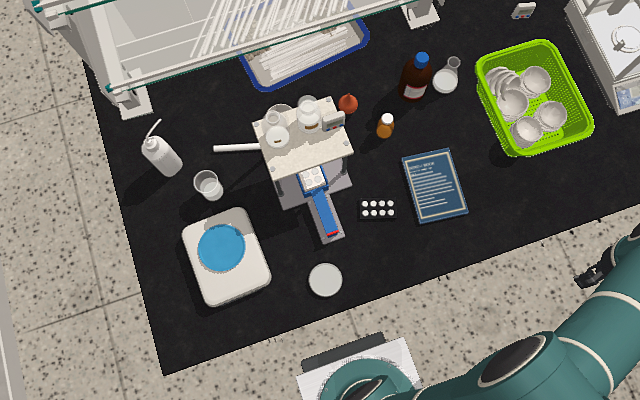

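The scene shows the dispenser with its tongue and red stop (scene ~352,243; top ~332,234) and the white plate at scene (292,218). There are two balances: near (scene 245,290; top 221,248) and far (scene 140,155). The near one is beside the dispenser, so it is the one meant. A black spot plate at scene (375,230) is a decoy. I'll enlarge to confirm.

```bash
python3 - <<'E'
import cv2
a=cv2.imread("pics/scene0.png");b=cv2.imread("pics/top0.png")
cv2.imwrite("pics/c1.png",cv2.resize(a[140:290,220:400],None,fx=4.4,fy=4,interpolation=cv2.INTER_CUBIC)[:, :800])
cv2.imwrite("pics/c2.png",cv2.resize(b[150:310,180:370],None,fx=4,fy=4,interpolation=cv2.INTER_CUBIC)[:600])
E
```

```text
(no output)
```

View pics/c1.png

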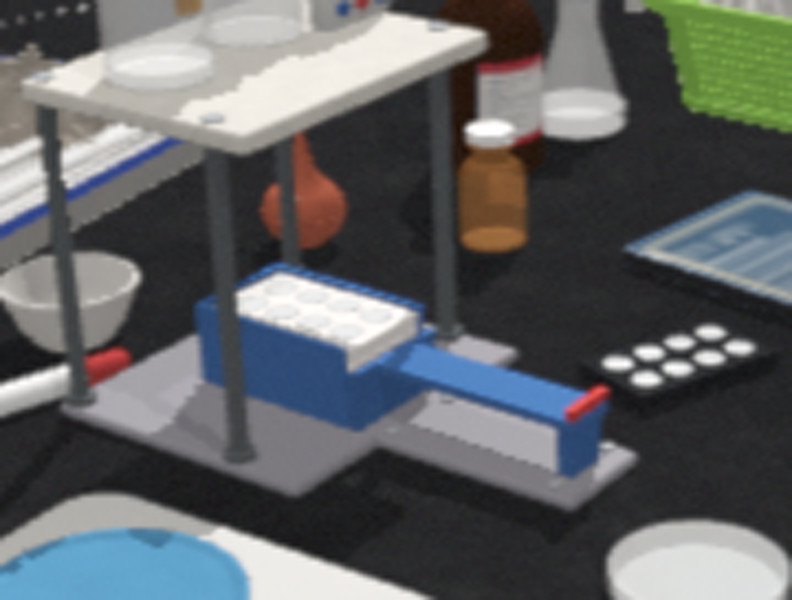

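View pics/c2.png

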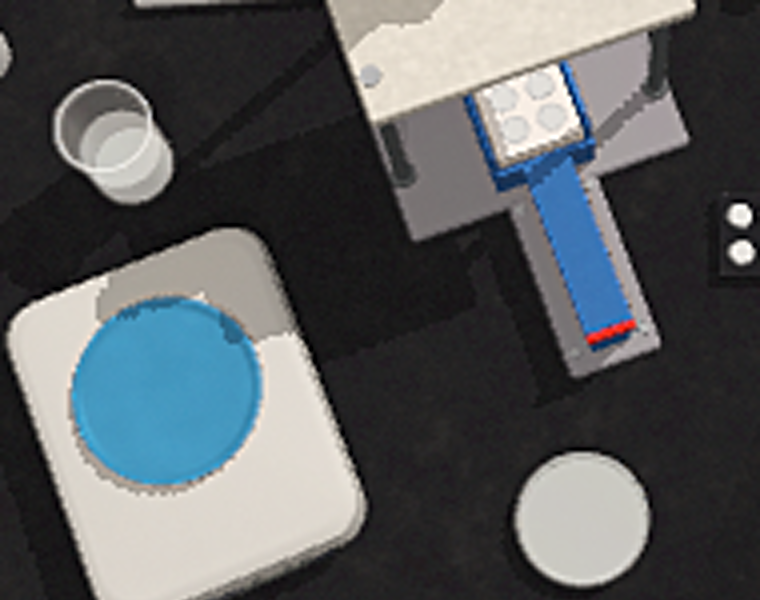

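The crop shows the white plate in the blue dispenser (front corners at scene ~299,227 and 315,219). The black tray to its right is the decoy. Next I fit the poses.

```bash
cat > h.py <<'E'
from workcell import bot
import cv2, numpy as np
from scipy.spatial.transform import Rotation as R
from scipy.optimize import least_squares
C={n:bot.camera_info(n) for n in("scene","top")}
def proj(n,P):
    c=C[n]; return cv2.projectPoints(np.array(P,float).reshape(-1,3),c["rvec"],c["tvec"],c["camera_matrix"],None)[0].reshape(-1,2)
def ray(n,uv,z):
    c=C[n];Rm=R.from_rotvec(c["rvec"]).as_matrix();o=-Rm.T@c["tvec"]
    d=Rm.T@np.linalg.inv(c["camera_matrix"])@np.array([uv[0],uv[1],1.]); return o+d*(z-o[2])/d[2]
E
python3 - <<'E'
from h import *
S=[((-55,-32,66),(315,218.75)),((-55,32,66),(298.6,226.75)),((-55,110,226),(274.5,178)),((-55,-110,226),(330.7,152.5))]
T=[((-195,18,60.5),(326.25,233.75)),((-195,-18,60.5),(338,230)),((-55,32,66),(304.25,191)),((-55,-32,66),(325.9,184.7))]
def w(p,P):
    c,s=np.cos(p[2]),np.sin(p[2]);P=np.array(P)/1e3
    return np.c_[p[0]+c*P[:,0]-s*P[:,1],p[1]+s*P[:,0]+c*P[:,1],P[:,2]]
def res(p): return np.r_[(proj("scene",w(p,[a for a,_ in S]))-[b for _,b in S]).ravel(),(proj("top",w(p,[a for a,_ in T]))-[b for _,b in T]).ravel()]
p0=ray("top",(310,180),.06); 
r=least_squares(res,[p0[0],p0[1],0],loss='soft_l1');print("disp",r.x);print(res(r.x).reshape(-1,2).round(1))
p=r.x
print("stop",w(p,[(-195,0,52.5)]),"shelf",w(p,[(-55,0,226)]))
for n in("scene","top"):
    im=cv2.imread(f"pics/{n}0.png");h=cv2.cvtColor(im,cv2.COLOR_BGR2HSV)
    m=cv2.inRange(h,(95,130,120),(108,255,255))
    k,l,st,ce=cv2.connectedComponentsWithStats(m)
    for i in range(1,k):
        if st[i,4]>300:
            cn,_=cv2.findContours((l==i).astype(np.uint8),0,1); e=cv2.fitEllipse(cv2.convexHull(np.vstack(cn)))
            q=[ray(n,x[0],.064)[:2] for x in cv2.convexHull(np.vstack(cn))]
            print(n,ce[i],st[i],e[0],ray(n,e[0],.064),cv2.minEnclosingCircle(np.array(q,np.float32)))
for nm,uv,z in(("beaker top",(208.5,179),.1),("petri",(325.5,280),.012),("bottle",(386,118),.096)):print(nm,ray("top",uv,z))
# balance outline
for uv in((184,228),(240,208),(270,280),(205,307)):print(ray("top",uv,.054))
# draw check
im=cv2.imread("pics/scene0.png");im2=cv2.imread("pics/top0.png")
for P in[(-55,32,66),(-55,-32,66),(55,32,66),(55,-32,66),(-195,18,60.5),(-195,-18,60.5),(-55,110,226),(-55,-110,226),(115,110,226),(-25,100,0),(-25,-100,0),(-63,34,52.5),(-63,-34,52.5)]:
    for n,I in(("scene",im),("top",im2)):
        u=proj(n,w(p,[P]))[0];cv2.circle(I,tuple(int(round(x*8)) for x in u),8,(0,0,255),-1,shift=3)
cv2.imwrite("pics/k.png",np.hstack([cv2.resize(im[140:270,220:370],None,fx=2.6,fy=4),cv2.resize(im2[140:270,230:380],None,fx=2.6,fy=4)]))
E
```

```text
disp [ 0.67594442 -0.06465809  0.00812932]
[[-0.5 -1. ]
 [ 0.6  0.4]
 [ 0.3  1. ]
 [ 0.2  0. ]
 [-0.4  0.7]
 [-0.1  0.2]
 [ 0.3 -0.5]
 [-0.3 -1.5]]
stop [[ 0.48095086 -0.06624329  0.0525    ]] shelf [[ 0.62094624 -0.06510519  0.226     ]]
scene [327.99733333 234.592     ] [301 223  50  23 375] (315.54144287109375, 247.71707153320312) [0.52465856 0.02157047 0.064     ] ((0.5394442081451416, -0.04883375018835068), 0.06919049471616745)
scene [244.35499114 290.45599527] [ 214  273   61   36 1693] (244.25924682617188, 290.5464172363281) [0.53809285 0.24235313 0.064     ] ((0.5405128002166748, 0.23962998390197754), 0.06320628523826599)
top [323.34035088 208.91578947] [304 184  34  49 570] (323.0954895019531, 207.2151641845703) [ 0.55692303 -0.06687968  0.064     ] ((0.5543735027313232, -0.06777214258909225), 0.07165737450122833)
top [221.1884909  247.28948914] [ 198  225   47   46 1703] (221.18179321289062, 247.197265625) [0.54347361 0.23825139 0.064     ] ((0.5439608693122864, 0.23771046102046967), 0.06558194756507874)
beaker top [0.73285555 0.21190712 0.1       ]
petri [ 0.36655394 -0.00653981  0.012     ]
bottle [ 0.74049273 -0.32579939  0.096     ]
[0.6337516  0.32329956 0.054     ]
[0.63662915 0.156891   0.054     ]
[0.41318938 0.13880624 0.054     ]
[0.40277095 0.32762167 0.054     ]
```

View pics/k.png

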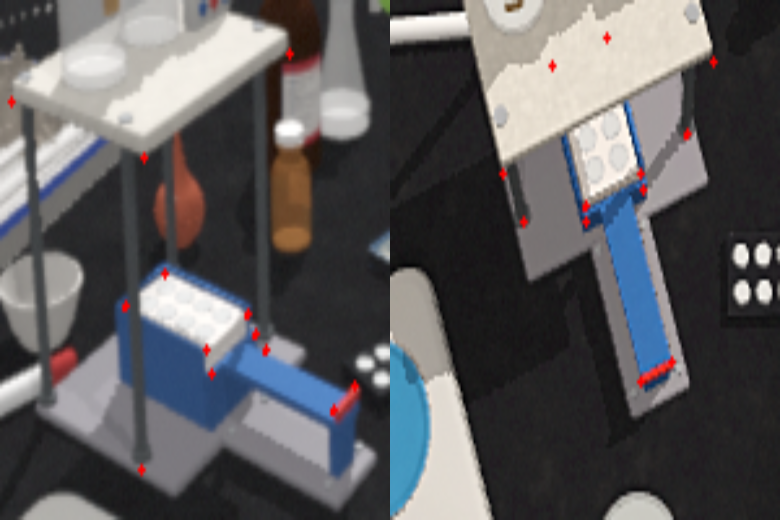

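```bash
cat >> h.py <<'E'
D=np.array([0.676,-0.0647]);YAW=0.008
def disp(P):
    c,s=np.cos(YAW),np.sin(YAW);P=np.array(P)/1e3
    return np.array([D[0]+c*P[0]-s*P[1],D[1]+s*P[0]+c*P[1],P[2]])
def und(w):
    c,s=np.cos(YAW),np.sin(YAW);d=np.array(w[:2])-D
    return np.array([c*d[0]+s*d[1],-s*d[0]+c*d[1],w[2]])*1e3
def ori(tilt,yaw,flip):
    # tool x: down, leaning so fingers point forward by tilt(deg); tool z = +-y
    t=np.radians(tilt);x=np.array([np.sin(t),0,-np.cos(t)]);z=np.array([0,flip,0.]);y=np.cross(z,x)
    return R.from_euler('z',yaw)*R.from_matrix(np.c_[x,y,z])
def st():
    o=bot.observe();return o,np.array(o["eef_pos"]),R.from_rotvec(o["eef_rot"])
def goto(tip,tilt,yaw=YAW,flip=None,L=.173,q=True):
    o,p,r=st()
    if flip is None: flip=1 if r.as_matrix()[1,2]>0 else -1
    T=ori(tilt,yaw,flip);tcp=np.array(tip)-T.apply([L,0,0])
    d=r.inv().apply(tcp-p)*1e3;rv=(r.inv()*T).as_rotvec()
    print("flip",flip,"tcp",tcp.round(4),"shift",d.round(1).tolist(),"rv",rv.round(3).tolist(),"steps",np.linalg.norm(d)/50,np.degrees(np.linalg.norm(rv))/8.59)
def show(L=.173):
    o,p,r=st();print("t",round(o["time_s"],2),"tcp",p.round(4),"tip disp",und(p+r.apply([L,0,0])).round(1),"F",np.round(o["force"],1),"w",round(o["width"],3),"q",np.round(o["joint_pos"],2));print(r.as_matrix().round(2).tolist())
E
python3 - <<'E'
from h import *
show()
for f in(1,-1):goto(disp((-140,0,180)),38,flip=f)
E
```

```text
t 0.1 tcp [ 0.1545 -0.6055  0.4041] tip disp [-525.9 -536.4  231.1] F [ 0.9  0.1 -0.9] w 0.998 q [ 1.28  0.42 -0.01  1.61  0.    1.11 -0.05]
[[-0.0, 0.97, 0.25], [0.0, 0.25, -0.97], [-1.0, -0.0, -0.0]]
flip 1 tcp [ 0.4295 -0.0667  0.3163] shift [88.3, 399.7, -454.0] rv [-2.752, -0.948, -0.117] steps 12.225439807199047 19.432000679901975
flip -1 tcp [ 0.4295 -0.0667  0.3163] shift [88.3, 399.7, -454.0] rv [0.233, -0.081, 0.66] steps 12.225439807199047 4.699716981464676
```

Call:
{"fn": "servo_tool", "kwargs": {
  "plan": [
    [[15, 68, -77], [0.04, -0.014, 0.11]],
    [[30, 135, -154], [0.08, -0.028, 0.22]],
    [[45, 203, -230], [0.12, -0.042, 0.33]],
    [[60, 270, -306], [0.16, -0.055, 0.45]],
    [[75, 335, -380], [0.2, -0.068, 0.56]],
    [[88, 400, -454], [0.233, -0.081, 0.66]],
    [[88, 400, -454], [0.233, -0.081, 0.66]],
    [[88, 400, -454], [0.233, -0.081, 0.66]]
  ],
  "claw": 1
}}

```text
time_s: 0.9
eef_pos: [0.3341, -0.2524, 0.3465]
eef_rot: [1.45, 0.713, -0.704]
force: [1.9, -1.2, 0.4]
width: 0.003
```

```bash
python3 - <<'E'
from h import *
show()
goto(disp((-140,0,180)),38)
E
```

```text
t 0.9 tcp [ 0.3341 -0.2524  0.3465] tip disp [-237.  -185.1  210.1] F [ 1.9 -1.2  0.4] w 0.003 q [ 1.15  0.08 -0.46  2.3  -1.03  0.44  0.02]
[[0.62, 0.79, 0.01], [0.0, 0.0, -1.0], [-0.79, 0.62, -0.0]]
flip -1 tcp [ 0.4295 -0.0667  0.3163] shift [83.2, 57.5, -185.2] rv [-0.002, 0.001, 0.0] steps 4.219805747927779 0.012891499874865842
```

Call:
{"fn": "servo_tool", "kwargs": {
  "plan": [
    [[83, 57, -185], [0, 0, 0]],
    [[83, 57, -185], [0, 0, 0]],
    [[83, 57, -185], [0, 0, 0]],
    [[83, 57, -185], [0, 0, 0]],
    [[83, 57, -185], [0, 0, 0]]
  ]
}}

```text
time_s: 1.4
eef_pos: [0.3911, -0.1453, 0.3276]
eef_rot: [1.449, 0.722, -0.709]
force: [-0.4, -0.4, -0.1]
width: -0.001
```

```bash
python3 - <<'E'
from h import *
show()
goto(disp((-140,0,180)),38)
cv2.imwrite("pics/s1.png",bot.get_image("scene"))
E
```

```text
t 1.4 tcp [ 0.3911 -0.1453  0.3276] tip disp [-180.3  -78.   190.3] F [-0.4 -0.4 -0.1] w -0.001 q [ 0.59  0.07 -0.25  2.35 -1.13  0.22 -0.15]
[[0.61, 0.79, 0.01], [0.01, 0.0, -1.0], [-0.79, 0.61, -0.0]]
flip -1 tcp [ 0.4295 -0.0667  0.3163] shift [32.8, 23.9, -78.3] rv [-0.002, -0.002, 0.01] steps 1.764537485501091 0.06686586100688928
```

View pics/s1.png

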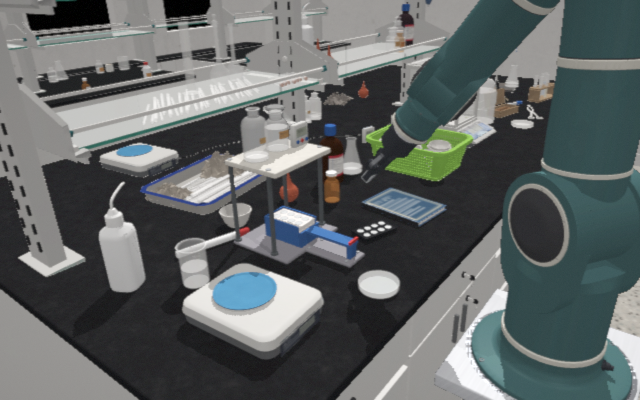

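The picture shows the gripper still clear of everything, but joint 6 (0.22) and joint 5 (-1.13) are near their limits. I'll use a smaller lean of about 30° and press near the plate's front edge.

```bash
python3 - <<'E'
from h import *
goto(disp((-110,0,130)),30)
E
```

```text
flip -1 tcp [ 0.4795 -0.0663  0.2798] shift [91.8, 41.0, -76.2] rv [0.001, -0.004, -0.13] steps 2.523705082726266 0.8668432274976332
```

Call:
{"fn": "servo_tool", "kwargs": {
  "plan": [
    [[30, 13, -40], [0, 0, -0.13]],
    [[60, 27, -76], [0, 0, -0.13]],
    [[92, 41, -76], [0, 0, -0.13]],
    [[92, 41, -76], [0, 0, -0.13]],
    [[92, 41, -76], [0, 0, -0.13]],
    [[92, 41, -76], [0, 0, -0.13]]
  ]
}}

```text
time_s: 2.05
eef_pos: [0.4645, -0.0806, 0.286]
eef_rot: [1.423, 0.829, -0.803]
force: [0.4, -0.4, -0.1]
width: -0.003
```

```bash
python3 - <<'E'
from h import *
show()
goto(disp((-110,0,130)),30)
goto(disp((-45,0,90)),30)
E
```

```text
t 2.05 tcp [ 0.4645 -0.0806  0.286 ] tip disp [-124.9  -11.6  136.3] F [ 0.4 -0.4 -0.1] w -0.003 q [-0.11  0.25  0.26  2.26 -0.88  0.19 -0.61]
[[0.5, 0.87, 0.01], [0.02, -0.0, -1.0], [-0.87, 0.5, -0.02]]
flip -1 tcp [ 0.4795 -0.0663  0.2798] shift [13.2, 9.9, -14.1] rv [-0.008, -0.015, -0.001] steps 0.4332644020335003 0.11450171354043935
flip -1 tcp [ 0.5445 -0.0658  0.2398] shift [80.3, 46.1, -13.4] rv [-0.008, -0.015, -0.001] steps 1.8714589345065376 0.11450171354043935
```

```bash
python3 - <<'E'
from h import *
goto(disp((-85,0,115)),27)
E
```

```text
flip -1 tcp [ 0.5125 -0.066   0.2691] shift [38.9, 33.0, -13.9] rv [-0.007, -0.015, -0.054] steps 1.058072082704963 0.37495769574411164
```

Call:
{"fn": "servo_tool", "kwargs": {
  "plan": [
    [[15, 10, -14], [-0.007, -0.015, -0.054]],
    [[39, 33, -14], [-0.007, -0.015, -0.054]],
    [[39, 33, -14], [-0.007, -0.015, -0.054]],
    [[39, 33, -14], [-0.007, -0.015, -0.054]]
  ]
}}

```text
time_s: 2.45
eef_pos: [0.5125, -0.066, 0.2683]
eef_rot: [1.392, 0.862, -0.851]
force: [-1.2, -1.1, -0.3]
width: 0.002
```

```bash
python3 - <<'E'
from h import *
show()
goto(disp((-45,0,90)),28)
print(bot.observe()["joint_pos"][5])
cv2.imwrite("pics/s2.png",bot.get_image("scene"))
E
```

```text
t 2.45 tcp [ 0.5125 -0.066   0.2683] tip disp [-85.3   0.2 114. ] F [-1.2 -1.1 -0.3] w 0.002 q [-0.23  0.36  0.36  2.15 -0.77  0.24 -0.77]
[[0.45, 0.89, 0.01], [0.0, 0.01, -1.0], [-0.89, 0.45, -0.0]]
flip -1 tcp [ 0.5498 -0.0657  0.2427] shift [39.7, 21.7, 0.1] rv [-0.0, -0.001, 0.019] steps 0.9044332550279742 0.12962449500069992
0.24065075945377276
```

View pics/s2.png

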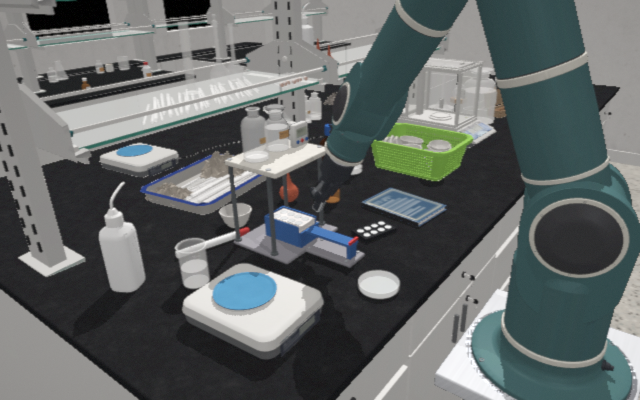

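```bash
python3 - <<'E'
from h import *
a=bot.get_image("top")[80:260,220:420];b=bot.get_image("scene")[60:260,220:420]
cv2.imwrite("pics/t2.png",np.hstack([cv2.resize(a,(400,400)),cv2.resize(b,(400,400))]))
E
```

```text
(no output)
```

View pics/t2.png

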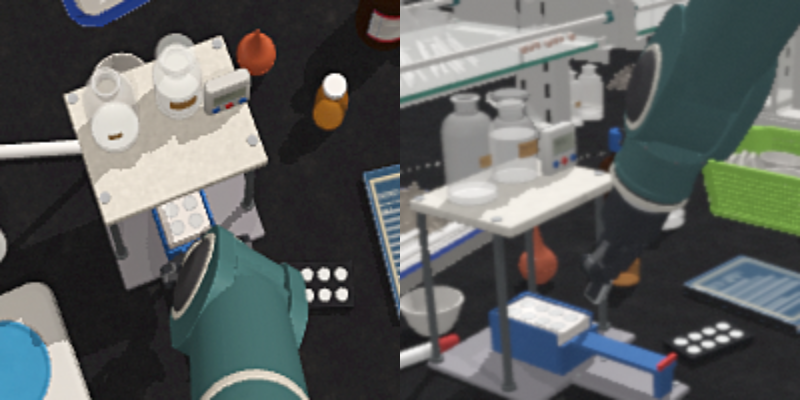

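```bash
python3 - <<'E'
from h import *
for z in(.3,.35,.4,.45,.5):print(z,ray("top",(220+210/2,80+228*.45),z).round(3),ray("top",(220+245/2,80+240*.45),z).round(3),ray("scene",(220+235/2,60+100),z).round(3))
E
```

```text
0.3 [ 0.555 -0.073  0.3  ] [ 0.528 -0.108  0.3  ] [0.456 0.023 0.3  ]
0.35 [ 0.54  -0.068  0.35 ] [ 0.515 -0.102  0.35 ] [0.376 0.133 0.35 ]
0.4 [ 0.525 -0.063  0.4  ] [ 0.501 -0.095  0.4  ] [0.297 0.243 0.4  ]
0.45 [ 0.511 -0.058  0.45 ] [ 0.488 -0.089  0.45 ] [0.217 0.353 0.45 ]
0.5 [ 0.496 -0.054  0.5  ] [ 0.474 -0.082  0.5  ] [0.137 0.462 0.5  ]
```

Call:
{"fn": "servo_tool", "kwargs": {
  "plan": [
    [[20, 11, 0], [0, 0, 0.019]],
    [[40, 22, 0], [0, 0, 0.019]],
    [[40, 22, 0], [0, 0, 0.019]],
    [[40, 22, 0], [0, 0, 0.019]]
  ]
}}

```text
time_s: 3.0
eef_pos: [0.5489, -0.0671, 0.2435]
eef_rot: [1.4, 0.846, -0.837]
force: [-0.6, -0.4, 0.4]
width: 0.001
```

```bash
python3 - <<'E'
from h import *
show()
goto(disp((-43,0,66)),28)
a=bot.get_image("top")[80:260,220:420];b=bot.get_image("scene")[110:260,240:390]
cv2.imwrite("pics/t3.png",np.hstack([cv2.resize(a,(400,400)),cv2.resize(b,(400,400))]))
E
```

```text
t 3.0 tcp [ 0.5489 -0.0671  0.2435] tip disp [-45.8  -1.4  90.8] F [-0.6 -0.4  0.4] w 0.001 q [-0.16  0.46  0.28  2.08 -0.9   0.2  -0.66]
[[0.47, 0.88, 0.01], [0.0, 0.0, -1.0], [-0.88, 0.47, -0.0]]
flip -1 tcp [ 0.5518 -0.0657  0.2187] shift [23.2, -9.1, -1.4] rv [-0.003, 0.0, -0.0] steps 0.4991053688307198 0.02142976493874819
```

View pics/t3.png

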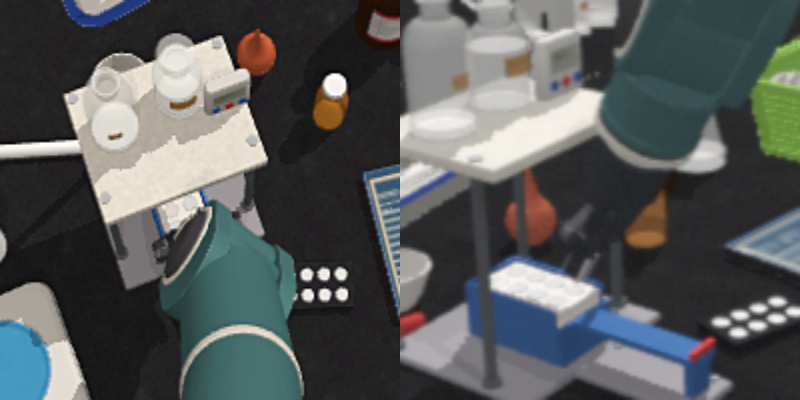

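```bash
python3 - <<'E'
from h import *
goto(disp((-46,0,73)),25)
E
```

```text
flip -1 tcp [ 0.5569 -0.0657  0.2298] shift [16.3, 0.4, -1.1] rv [-0.003, -0.0, -0.053] steps 0.32627329779838926 0.3571952039821542
```

Call:
{"fn": "servo_tool", "kwargs": {
  "plan": [
    [[8, 0, -1], [-0.003, 0, -0.053]],
    [[16, 0, -1], [-0.003, 0, -0.053]],
    [[16, 0, -1], [-0.003, 0, -0.053]]
  ]
}}

```text
time_s: 3.4
eef_pos: [0.5564, -0.0652, 0.2293]
eef_rot: [1.38, 0.887, -0.874]
force: [0.2, -0.2, -0.7]
width: -0.0
```

```bash
python3 - <<'E'
from h import *
show()
goto(disp((-46,0,66)),25)
a=bot.get_image("top")[80:260,220:420];b=bot.get_image("scene")[130:250,250:370]
cv2.imwrite("pics/t4.png",np.hstack([cv2.resize(a,(400,400)),cv2.resize(b,(400,400))]))
E
```

```text
t 3.4 tcp [ 0.5564 -0.0652  0.2293] tip disp [-46.4   0.5  72.6] F [ 0.2 -0.2 -0.7] w -0.0 q [-0.22  0.5   0.35  2.06 -0.87  0.25 -0.7 ]
[[0.42, 0.91, 0.01], [0.0, 0.01, -1.0], [-0.91, 0.42, 0.0]]
flip -1 tcp [ 0.5569 -0.0657  0.2228] shift [6.2, -2.3, 0.4] rv [0.001, -0.0, -0.001] steps 0.1317157633693842 0.011377701024502184
```

View pics/t4.png

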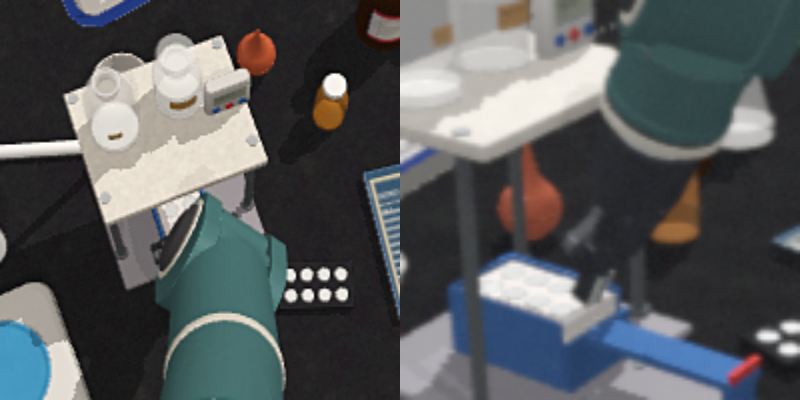

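Call:
{"fn": "servo_tool", "kwargs": {
  "plan": [
    [[3.6, -1.7, 0], [0, 0, 0]],
    [[5.5, -2.5, 0], [0, 0, 0]],
    [[6.4, -2.9, 0], [0, 0, 0]],
    [[6.4, -2.9, 0], [0, 0, 0]]
  ]
}}

```text
time_s: 3.9
eef_pos: [0.5574, -0.0664, 0.2246]
eef_rot: [1.383, 0.881, -0.872]
force: [-3.6, 0.2, 22.8]
width: 0.005
```

```bash
python3 - <<'E'
from h import *
show()
E
```

```text
t 3.9 tcp [ 0.5574 -0.0664  0.2246] tip disp [-44.5  -0.9  68.3] F [-3.6  0.2 22.8] w 0.005 q [-0.2   0.51  0.33  2.06 -0.89  0.24 -0.67]
[[0.43, 0.9, 0.01], [0.0, 0.01, -1.0], [-0.9, 0.43, 0.0]]
```

Call:
{"fn": "servo_tool", "kwargs": {
  "plan": [
    [[0.3, -2.4, 0], [0, 0, 0]],
    [[-0.5, -4.2, 0], [0, 0, 0]],
    [[-1.4, -6.0, 0], [0, 0, 0]],
    [[-2.2, -7.8, 0], [0, 0, 0]],
    [[-3.1, -9.6, 0], [0, 0, 0]],
    [[-4.0, -11.4, 0], [0, 0, 0]],
    [[-4.8, -13.2, 0], [0, 0, 0]],
    [[-5.7, -15.0, 0], [0, 0, 0]]
  ]
}}

```text
time_s: 4.7
eef_pos: [0.5412, -0.0665, 0.2233]
eef_rot: [1.383, 0.882, -0.872]
force: [-0.3, 0.5, 0.1]
width: -0.0
```

```bash
python3 - <<'E'
from h import *
show()
b=bot.get_image("scene")[160:260,260:380]
cv2.imwrite("pics/t5.png",cv2.resize(b,None,fx=5,fy=5,interpolation=cv2.INTER_CUBIC))
E
```

```text
t 4.7 tcp [ 0.5412 -0.0665  0.2233] tip disp [-60.7  -0.8  67. ] F [-0.3  0.5  0.1] w -0.0 q [-0.19  0.49  0.31  2.09 -0.93  0.22 -0.62]
[[0.43, 0.9, 0.01], [0.0, 0.01, -1.0], [-0.9, 0.43, 0.0]]
```

View pics/t5.png

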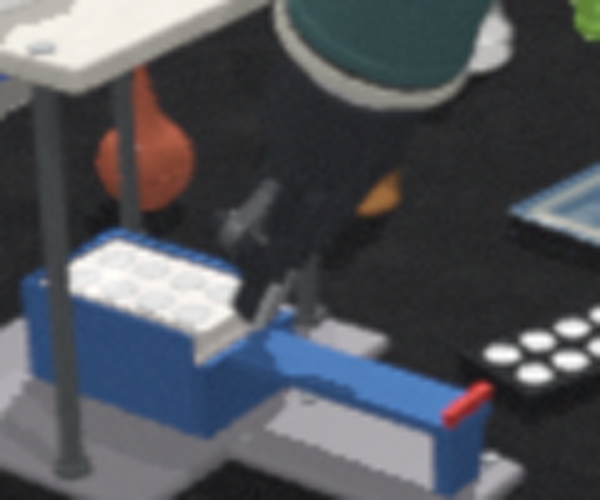

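```bash
python3 - <<'E'
from h import *
a=cv2.imread("pics/scene0.png")[195:250,260:330];b=bot.get_image("scene")[195:250,260:330]
cv2.imwrite("pics/t6.png",np.hstack([cv2.resize(x,(400,400),interpolation=cv2.INTER_CUBIC) for x in(a,b)]))
for d in(0,5,10,15):print(d,proj("scene",[disp((-55-d,32,66)),disp((-55-d,32,54)),disp((55-d,32,66))]).round(1).tolist())
E
```

```text
0 [[299.2, 227.1], [299.4, 231.2], [267.5, 216.2]]
5 [[300.7, 227.6], [300.9, 231.8], [268.9, 216.6]]
10 [[302.2, 228.2], [302.4, 232.3], [270.3, 217.1]]
15 [[303.8, 228.7], [303.9, 232.8], [271.7, 217.6]]
```

View pics/t6.png

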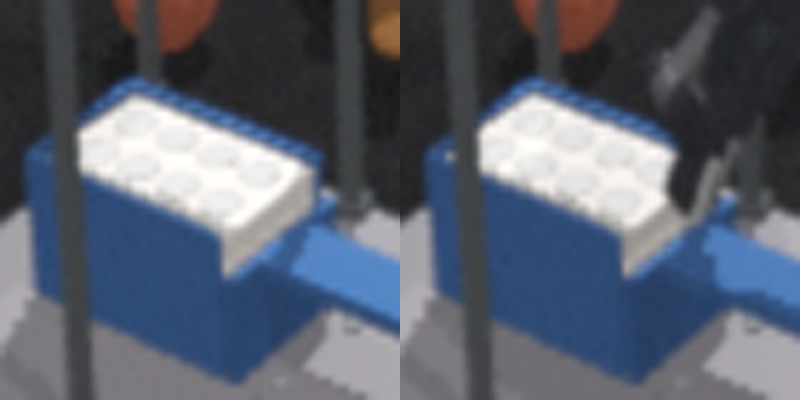

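The crop shows the plate has not moved: the tip slid off its front edge. I'll press further in and harder, checking the force in short calls.

```bash
python3 - <<'E'
from h import *
goto(disp((-55,0,82)),27)
goto(disp((-36,0,75)),27)
goto(disp((-36,0,66)),27)
E
```

```text
flip -1 tcp [ 0.5425 -0.0658  0.2361] shift [-11.0, 6.7, -0.7] rv [-0.001, 0.0, 0.029] steps 0.2582540616588259 0.19075044650760337
flip -1 tcp [ 0.5615 -0.0656  0.2291] shift [3.5, 20.9, -0.7] rv [-0.001, 0.0, 0.029] steps 0.4235741064087609 0.19075044650760337
flip -1 tcp [ 0.5615 -0.0656  0.2201] shift [11.6, 17.0, -0.7] rv [-0.001, 0.0, 0.029] steps 0.4121678905403259 0.19075044650760337
```

Call:
{"fn": "servo_tool", "kwargs": {
  "plan": [
    [[-11, 7, -0.7], [0, 0, 0.029]],
    [[-11, 7, -0.7], [0, 0, 0.029]],
    [[-4, 14, -0.7], [0, 0, 0.029]],
    [[3.5, 21, -0.7], [0, 0, 0.029]],
    [[3.5, 21, -0.7], [0, 0, 0.029]],
    [[3.5, 21, -0.7], [0, 0, 0.029]]
  ]
}}

```text
time_s: 5.4
eef_pos: [0.5617, -0.0657, 0.2286]
eef_rot: [1.392, 0.86, -0.851]
force: [-0.1, -0.9, -0.1]
width: -0.002
```

```bash
python3 - <<'E'
from h import *
show()
print(bot.observe()["joint_pos"][5])
goto(disp((-36,0,68.5)),27)
goto(disp((-36,0,65.5)),27)
E
```

```text
t 5.4 tcp [ 0.5617 -0.0657  0.2286] tip disp [-35.8  -0.2  74.4] F [-0.1 -0.9 -0.1] w -0.002 q [-0.19  0.51  0.32  2.05 -0.95  0.22 -0.61]
[[0.45, 0.89, 0.01], [0.0, 0.01, -1.0], [-0.89, 0.45, 0.0]]
0.21875126297219177
flip -1 tcp [ 0.5615 -0.0656  0.2226] shift [5.2, -2.9, -0.1] rv [-0.001, 0.001, 0.0] steps 0.11856471918335411 0.0072765237669425425
flip -1 tcp [ 0.5615 -0.0656  0.2196] shift [7.8, -4.3, -0.1] rv [-0.001, 0.001, 0.0] steps 0.17853107920322914 0.0072765237669425425
```

Call:
{"fn": "servo_tool", "kwargs": {
  "plan": [
    [[4, 1, 0], [0, 0, 0]],
    [[7, 0, 0], [0, 0, 0]],
    [[8.4, -0.9, 0], [0, 0, 0]],
    [[8.4, -0.9, 0], [0, 0, 0]]
  ]
}}

```text
time_s: 5.8
eef_pos: [0.5664, -0.066, 0.223]
eef_rot: [1.394, 0.855, -0.847]
force: [-2.9, 0.7, 28.6]
width: 0.002
```

```bash
python3 - <<'E'
from h import *
show()
E
```

```text
t 5.8 tcp [ 0.5664 -0.066   0.223 ] tip disp [-30.1  -0.7  69.3] F [-2.9  0.7 28.6] w 0.002 q [-0.18  0.52  0.3   2.04 -1.    0.21 -0.57]
[[0.46, 0.89, 0.01], [0.0, 0.01, -1.0], [-0.89, 0.46, 0.0]]
```

Call:
{"fn": "servo_tool", "kwargs": {
  "plan": [
    [[0.4, -2.5, 0], [0, 0, 0]],
    [[-0.5, -4.3, 0], [0, 0, 0]],
    [[-1.4, -6.0, 0], [0, 0, 0]],
    [[-2.3, -7.8, 0], [0, 0, 0]]
  ]
}}

```text
time_s: 6.2
eef_pos: [0.5598, -0.0663, 0.223]
eef_rot: [1.395, 0.851, -0.844]
force: [2.5, -0.0, 14.7]
width: -0.004
```

```bash
python3 - <<'E'
from h import *
show()
b=bot.get_image("scene")[195:250,260:330]
cv2.imwrite("pics/t7.png",cv2.resize(b,(500,400),interpolation=cv2.INTER_CUBIC))
E
```

```text
t 6.2 tcp [ 0.5598 -0.0663  0.223 ] tip disp [-36.2  -1.   69.6] F [ 2.5 -0.  14.7] w -0.004 q [-0.18  0.51  0.31  2.06 -1.05  0.2  -0.51]
[[0.46, 0.89, 0.01], [0.0, 0.01, -1.0], [-0.89, 0.46, 0.0]]
```

View pics/t7.png

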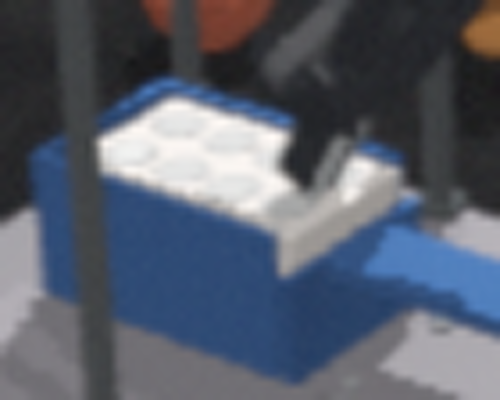

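```bash
python3 - <<'E'
from h import *
goto(disp((-40,0,68)),26.5)
goto(disp((-52,0,68)),25)
E
```

```text
flip -1 tcp [ 0.5588 -0.0656  0.2228] shift [-0.2, -0.7, -0.7] rv [-0.001, 0.002, -0.019] steps 0.01999508745758233 0.12618930973675935
flip -1 tcp [ 0.5509 -0.0657  0.2248] shift [-5.6, -6.8, -0.7] rv [-0.001, 0.002, -0.045] steps 0.1772993306841996 0.30009296933624663
```

Call:
{"fn": "servo_tool", "kwargs": {
  "plan": [
    [[0.2, -0.3, -0.3], [0, 0, -0.01]],
    [[-0.2, -0.7, -0.5], [0, 0, -0.019]],
    [[-1.3, -1.9, -0.7], [0, 0, -0.024]],
    [[-2.4, -3.1, -0.7], [0, 0, -0.029]],
    [[-3.5, -4.3, -0.7], [0, 0, -0.034]],
    [[-4.6, -5.6, -0.7], [0, 0, -0.04]],
    [[-5.6, -6.8, -0.7], [0, 0, -0.045]]
  ]
}}

```text
time_s: 6.95
eef_pos: [0.5518, -0.0659, 0.2257]
eef_rot: [1.381, 0.882, -0.877]
force: [1.0, 0.3, 9.0]
width: -0.003
```

```bash
python3 - <<'E'
from h import *
show()
b=bot.get_image("scene")[195:250,260:330]
cv2.imwrite("pics/t8.png",cv2.resize(b,(500,400),interpolation=cv2.INTER_CUBIC))
E
```

```text
t 6.95 tcp [ 0.5518 -0.0659  0.2257] tip disp [-50.7  -0.7  69.1] F [1.  0.3 9. ] w -0.003 q [-0.26  0.51  0.4   2.07 -0.99  0.26 -0.59]
[[0.43, 0.91, 0.01], [0.0, 0.01, -1.0], [-0.91, 0.43, 0.0]]
```

View pics/t8.png

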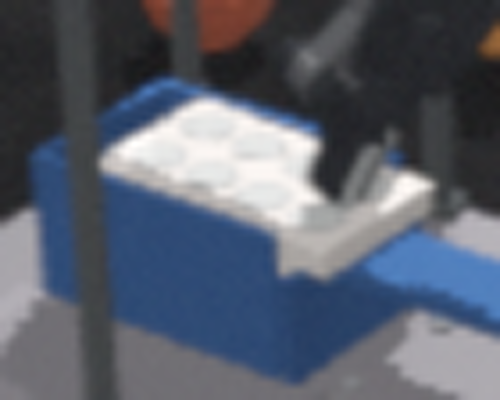

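The plate has followed by about 17 mm (its left corner is now at scene ~305,229). I'll keep dragging.

```bash
python3 - <<'E'
from h import *
for x in(-54,-64,-72):goto(disp((x,0,67.5)),25+(x+54)/9)
E
```

```text
flip -1 tcp [ 0.5489 -0.0657  0.2243] shift [0.1, -2.9, -0.2] rv [-0.002, 0.003, -0.002] steps 0.05870733889470761 0.02454680968430114
flip -1 tcp [ 0.5419 -0.0658  0.2257] shift [-4.1, -8.6, -0.1] rv [-0.002, 0.003, -0.021] steps 0.19107539402700094 0.1438132876549809
flip -1 tcp [ 0.5364 -0.0658  0.2267] shift [-7.4, -13.2, -0.1] rv [-0.002, 0.003, -0.037] steps 0.30263991768340354 0.2466556900689458
```

Call:
{"fn": "servo_tool", "kwargs": {
  "plan": [
    [[0.4, -1.6, 0], [0, 0, 0]],
    [[0.1, -2.9, 0], [0, 0, -0.002]],
    [[-1.0, -4.3, 0], [0, 0, -0.007]],
    [[-2.0, -5.8, 0], [0, 0, -0.012]],
    [[-3.0, -7.2, 0], [0, 0, -0.017]],
    [[-4.1, -8.6, 0], [0, 0, -0.021]],
    [[-5.8, -10.9, 0], [0, 0, -0.029]],
    [[-7.4, -13.2, 0], [0, 0, -0.037]]
  ]
}}

```text
time_s: 7.8
eef_pos: [0.537, -0.0661, 0.2273]
eef_rot: [1.369, 0.909, -0.904]
force: [0.3, 0.8, 8.9]
width: -0.0
```

```bash
python3 - <<'E'
from h import *
show()
b=bot.get_image("scene")[185:255,260:360]
cv2.imwrite("pics/t9.png",cv2.resize(b,(600,420),interpolation=cv2.INTER_CUBIC))
for x in(-78,-88,-98):goto(disp((x,0,66.5)),22+(x+78)/9)
for d in(20,30,35,40,45,50):print(d,proj("scene",[disp((-55-d,32,66)),disp((-55-d,-32,66))]).round(1).tolist())
E
```

```text
t 7.8 tcp [ 0.537  -0.0661  0.2273] tip disp [-71.2  -0.8  68.2] F [0.3 0.8 8.9] w -0.0 q [-0.31  0.5   0.46  2.09 -0.94  0.3  -0.64]
[[0.39, 0.92, 0.01], [0.0, 0.01, -1.0], [-0.92, 0.39, 0.0]]
flip -1 tcp [ 0.5332 -0.0658  0.2269] shift [-1.0, -3.4, -0.3] rv [-0.002, 0.003, -0.018] steps 0.07012923828282222 0.12524203486326793
flip -1 tcp [ 0.5263 -0.0659  0.2281] shift [-4.8, -9.2, -0.2] rv [-0.002, 0.003, -0.038] steps 0.20758119837951716 0.25348712090920966
flip -1 tcp [ 0.5195 -0.066   0.2293] shift [-8.5, -15.1, -0.2] rv [-0.002, 0.003, -0.057] steps 0.34624891913736294 0.3824766140452261
20 [[305.3, 229.2], [320.5, 219.7]]
30 [[308.4, 230.3], [323.6, 220.7]]
35 [[309.9, 230.8], [325.1, 221.2]]
40 [[311.5, 231.3], [326.6, 221.7]]
45 [[313.1, 231.9], [328.2, 222.2]]
50 [[314.6, 232.4], [329.7, 222.7]]
```

View pics/t9.png

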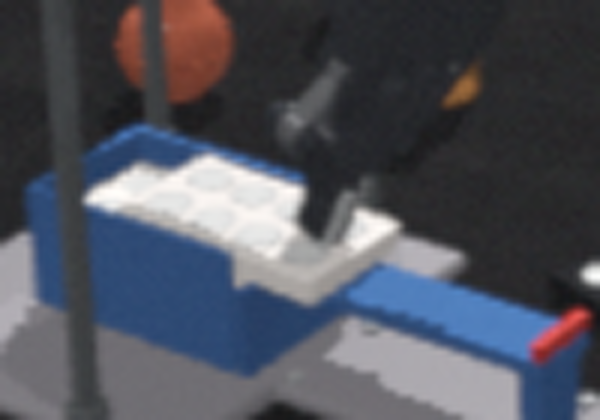

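The corner at scene (311.7,231) puts the plate about 40 mm out. It is following well.

Call:
{"fn": "servo_tool", "kwargs": {
  "plan": [
    [[0, -1.7, 0], [0, 0, -0.009]],
    [[-1.0, -3.4, 0], [0, 0, -0.018]],
    [[-2.2, -5.3, 0], [0, 0, -0.025]],
    [[-3.5, -7.3, 0], [0, 0, -0.032]],
    [[-4.8, -9.2, 0], [0, 0, -0.038]],
    [[-6.0, -11.1, 0], [0, 0, -0.044]],
    [[-7.2, -13.1, 0], [0, 0, -0.051]],
    [[-8.5, -15.1, 0], [0, 0, -0.057]]
  ]
}}

```text
time_s: 8.65
eef_pos: [0.5203, -0.0664, 0.2301]
eef_rot: [1.35, 0.951, -0.946]
force: [1.7, 0.7, 10.9]
width: -0.003
```

```bash
python3 - <<'E'
from h import *
show()
b=bot.get_image("scene")[185:255,260:360]
cv2.imwrite("pics/t10.png",cv2.resize(b,(600,420),interpolation=cv2.INTER_CUBIC))
for x,z in((-97,80),(-75,80),(-75,72),(-75,65.5)):goto(disp((x,0,z)),20)
for d in(55,60,65,70,75):print(d,proj("scene",[disp((-55-d,32,66)),disp((-55-d,-32,66))]).round(1).tolist())
E
```

```text
t 8.65 tcp [ 0.5203 -0.0664  0.2301] tip disp [-96.6  -1.   67.5] F [ 1.7  0.7 10.9] w -0.003 q [-0.37  0.49  0.54  2.12 -0.87  0.35 -0.7 ]
[[0.34, 0.94, 0.0], [-0.0, 0.01, -1.0], [-0.94, 0.34, 0.0]]
flip -1 tcp [ 0.5198 -0.0659  0.2426] shift [-11.8, 4.1, -0.4] rv [-0.003, 0.003, 0.001] steps 0.24911510073579926 0.02781670013003558
flip -1 tcp [ 0.5418 -0.0658  0.2426] shift [-4.3, 24.7, -0.5] rv [-0.003, 0.003, 0.001] steps 0.5021920273625533 0.02781670013003558
flip -1 tcp [ 0.5418 -0.0658  0.2346] shift [3.2, 22.0, -0.5] rv [-0.003, 0.003, 0.001] steps 0.4451282457001195 0.02781670013003558
flip -1 tcp [ 0.5418 -0.0658  0.2281] shift [9.4, 19.8, -0.5] rv [-0.003, 0.003, 0.001] steps 0.4380836591035769 0.02781670013003558
55 [[316.2, 233.0], [331.3, 223.2]]
60 [[317.8, 233.5], [332.8, 223.7]]
65 [[319.4, 234.1], [334.4, 224.2]]
70 [[321.0, 234.6], [336.0, 224.7]]
75 [[322.6, 235.2], [337.6, 225.2]]
```

View pics/t10.png

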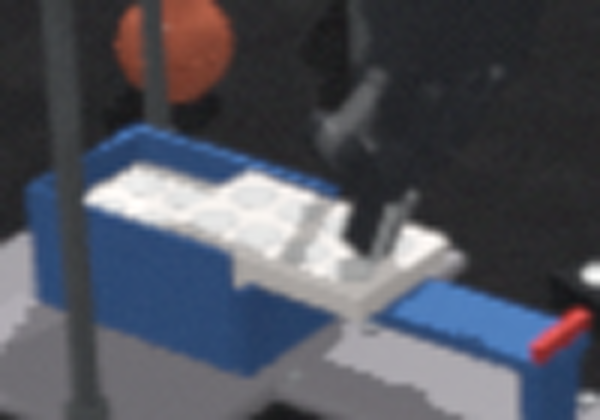

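```bash
python3 - <<'E'
from h import *
for x in(-103,-115,-128):goto(disp((x,0,65.8)),20+(x+103)/9)
E
```

```text
flip -1 tcp [ 0.5138 -0.066   0.2284] shift [-0.5, -6.4, -0.4] rv [-0.003, 0.003, 0.001] steps 0.12909687092842753 0.02781670013003558
flip -1 tcp [ 0.5056 -0.0661  0.2297] shift [-4.5, -13.7, -0.4] rv [-0.003, 0.003, -0.022] steps 0.2882137109383116 0.1483199226585129
flip -1 tcp [ 0.4968 -0.0661  0.231 ] shift [-8.8, -21.5, -0.4] rv [-0.003, 0.003, -0.047] steps 0.46542413611726624 0.3152286602009456
```

Call:
{"fn": "servo_tool", "kwargs": {
  "plan": [
    [[0.4, -3.2, -0.2], [0, 0, 0]],
    [[-0.5, -6.4, -0.4], [0, 0, 0]],
    [[-1.9, -8.8, -0.4], [0, 0, -0.007]],
    [[-3.2, -11.3, -0.4], [0, 0, -0.015]],
    [[-4.5, -13.7, -0.4], [0, 0, -0.022]],
    [[-6.0, -16.3, -0.4], [0, 0, -0.03]],
    [[-7.4, -18.9, -0.4], [0, 0, -0.039]],
    [[-8.8, -21.5, -0.4], [0, 0, -0.047]]
  ]
}}

```text
time_s: 9.5
eef_pos: [0.4979, -0.0663, 0.2321]
eef_rot: [1.333, 0.984, -0.98]
force: [3.2, 0.2, 14.1]
width: -0.001
```

```bash
python3 - <<'E'
from h import *
show()
b=bot.get_image("scene")[185:255,270:370]
cv2.imwrite("pics/t11.png",cv2.resize(b,(600,420),interpolation=cv2.INTER_CUBIC))
for x in(-134,-146,-158):goto(disp((x,0,65.3)),17+(x+134)/9)
for d in(85,90,95,100,105):print(d,proj("scene",[disp((-55-d,32,66)),disp((-55-d,-32,66))]).round(1).tolist())
E
```

```text
t 9.5 tcp [ 0.4979 -0.0663  0.2321] tip disp [-126.3   -0.7   67. ] F [ 3.2  0.2 14.1] w -0.001 q [-0.42  0.47  0.59  2.16 -0.82  0.39 -0.74]
[[0.3, 0.95, 0.0], [-0.0, 0.0, -1.0], [-0.95, 0.3, 0.0]]
flip -1 tcp [ 0.4914 -0.0662  0.2307] shift [-0.6, -6.2, -0.2] rv [-0.003, 0.003, -0.007] steps 0.12491111753602029 0.05255519655693951
flip -1 tcp [ 0.4833 -0.0662  0.2319] shift [-4.1, -13.6, -0.2] rv [-0.003, 0.003, -0.03] steps 0.2847727877064796 0.20110396255986374
flip -1 tcp [ 0.4752 -0.0663  0.2329] shift [-7.5, -21.1, -0.1] rv [-0.003, 0.003, -0.053] steps 0.4472820621607495 0.3554004949840916
85 [[325.9, 236.3], [340.8, 226.2]]
90 [[327.5, 236.9], [342.4, 226.8]]
95 [[329.1, 237.4], [344.0, 227.3]]
100 [[330.8, 238.0], [345.6, 227.8]]
105 [[332.4, 238.6], [347.2, 228.3]]
```

View pics/t11.png

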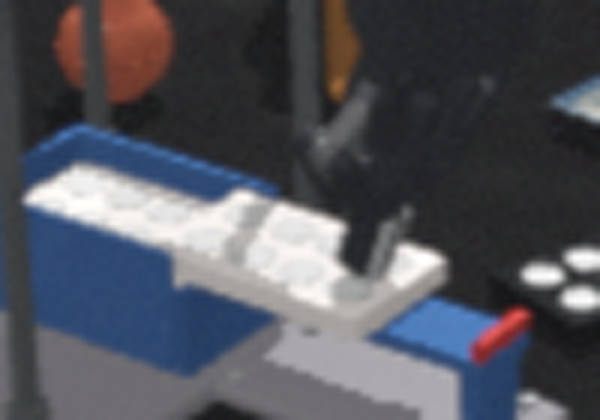

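Call:
{"fn": "servo_tool", "kwargs": {
  "plan": [
    [[0.3, -3.1, 0], [0, 0, 0]],
    [[-0.6, -6.2, 0], [0, 0, -0.007]],
    [[-1.8, -8.7, 0], [0, 0, -0.014]],
    [[-3.0, -11.2, 0], [0, 0, -0.022]],
    [[-4.1, -13.6, 0], [0, 0, -0.03]],
    [[-5.2, -16.1, 0], [0, 0, -0.038]],
    [[-6.4, -18.6, 0], [0, 0, -0.046]],
    [[-7.5, -21.1, 0], [0, 0, -0.053]]
  ]
}}

```text
time_s: 10.35
eef_pos: [0.4763, -0.0667, 0.2339]
eef_rot: [1.314, 1.021, -1.018]
force: [2.7, 0.3, 15.6]
width: -0.001
```

```bash
python3 - <<'E'
from h import *
show()
b=bot.get_image("scene")[185:255,270:370]
cv2.imwrite("pics/t12.png",cv2.resize(b,(600,420),interpolation=cv2.INTER_CUBIC))
for x in(-164,-171):goto(disp((x,0,65.3)),14)
for d in(115,120,125,130,135):print(d,proj("scene",[disp((-55-d,32,64.5)),disp((-55-d,-32,64.5)),disp((55-d,32,64.5))]).round(1).tolist())
E
```

```text
t 10.35 tcp [ 0.4763 -0.0667  0.2339] tip disp [-156.3   -1.    66.5] F [ 2.7  0.3 15.6] w -0.001 q [-0.46  0.46  0.64  2.19 -0.77  0.42 -0.79]
[[0.25, 0.97, 0.0], [-0.0, 0.0, -1.0], [-0.97, 0.25, 0.0]]
flip -1 tcp [ 0.4702 -0.0663  0.2332] shift [-0.7, -5.8, -0.4] rv [-0.003, 0.003, -0.009] steps 0.116823063141466 0.06667732136668648
flip -1 tcp [ 0.4632 -0.0664  0.2332] shift [-2.5, -12.6, -0.3] rv [-0.003, 0.003, -0.009] steps 0.25617811706403937 0.06667732136668648
115 [[335.8, 240.3], [350.5, 229.9], [300.7, 228.1]]
120 [[337.4, 240.8], [352.1, 230.5], [302.3, 228.7]]
125 [[339.1, 241.4], [353.8, 231.0], [303.8, 229.2]]
130 [[340.8, 242.0], [355.4, 231.5], [305.3, 229.7]]
135 [[342.5, 242.6], [357.1, 232.1], [306.9, 230.3]]
```

View pics/t12.png

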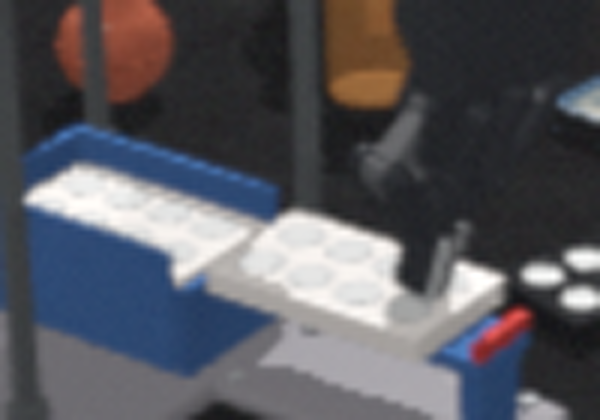

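Call:
{"fn": "servo_tool", "kwargs": {
  "plan": [
    [[0.2, -2.9, 0], [0, 0, -0.009]],
    [[-0.7, -5.8, 0], [0, 0, -0.009]],
    [[-1.3, -8.0, 0], [0, 0, -0.009]],
    [[-1.9, -10.2, 0], [0, 0, -0.009]],
    [[-2.5, -12.6, 0], [0, 0, -0.009]],
    [[-3.0, -14.5, 0], [0, 0, -0.009]],
    [[-3.0, -14.5, 0], [0, 0, -0.009]]
  ]
}}

```text
time_s: 11.1
eef_pos: [0.4621, -0.067, 0.2341]
eef_rot: [1.312, 1.025, -1.023]
force: [0.8, -1.4, 16.5]
width: 0.002
```

```bash
python3 - <<'E'
from h import *
show()
b=bot.get_image("scene")[185:255,270:370]
cv2.imwrite("pics/t13.png",cv2.resize(b,(600,420),interpolation=cv2.INTER_CUBIC))
for d in(135,138,140):print(d,proj("scene",[disp((-55-d,32,64.5)),disp((-55-d,-32,64.5)),disp((55-d,32,64.5))]).round(1).tolist())
E
```

```text
t 11.1 tcp [ 0.4621 -0.067   0.2341] tip disp [-171.4   -1.2   66.4] F [ 0.8 -1.4 16.5] w 0.002 q [-0.47  0.44  0.65  2.22 -0.76  0.42 -0.78]
[[0.25, 0.97, 0.0], [-0.0, 0.0, -1.0], [-0.97, 0.25, 0.0]]
135 [[342.5, 242.6], [357.1, 232.1], [306.9, 230.3]]
138 [[343.5, 243.0], [358.1, 232.4], [307.8, 230.6]]
140 [[344.2, 243.2], [358.8, 232.6], [308.4, 230.8]]
```

View pics/t13.png

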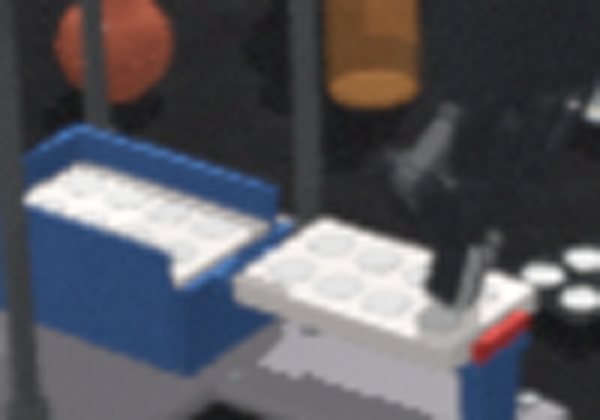

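The plate lies against the red stop: its corners at scene (345,243) and (359.5,233) match a centre x of about -140 mm. Now I lift, straighten and open.

```bash
python3 - <<'E'
from h import *
goto(disp((-168,0,120)),14)
goto(disp((-140,0,120)),0)
E
```

```text
flip -1 tcp [ 0.4662 -0.0664  0.2879] shift [-51.1, 17.0, -0.5] rv [-0.004, 0.003, -0.003] steps 1.0782037030570488 0.040860108209076734
flip -1 tcp [ 0.536  -0.0658  0.293 ] shift [-39.0, 86.0, -0.8] rv [-0.004, 0.003, -0.248] steps 1.8890061710792891 1.652737609775775
```

Call:
{"fn": "servo_tool", "kwargs": {
  "plan": [
    [[-20, 5, 0], [0, 0, 0]],
    [[-51, 17, 0], [0, 0, 0]],
    [[-51, 17, 0], [-0.004, 0.003, -0.05]],
    [[-45, 50, -1], [-0.004, 0.003, -0.15]],
    [[-39, 86, -1], [-0.004, 0.003, -0.248]],
    [[-39, 86, -1], [-0.004, 0.003, -0.248]],
    [[-39, 86, -1], [-0.004, 0.003, -0.248]]
  ],
  "claw": -1
}}

```text
time_s: 11.85
eef_pos: [0.5362, -0.0657, 0.2923]
eef_rot: [1.202, 1.213, -1.204]
force: [0.6, 0.2, -0.7]
width: 0.999
```

```bash
python3 - <<'E'
from h import *
show()
a=bot.get_image("top")[140:260,270:390];b=bot.get_image("scene")[150:270,270:390]
cv2.imwrite("pics/t14.png",np.hstack([cv2.resize(x,(400,400),interpolation=cv2.INTER_CUBIC) for x in(a,b)]))
goto(disp((-140,0,110)),0)
E
```

```text
t 11.85 tcp [ 0.5362 -0.0657  0.2923] tip disp [-139.9   -0.   119.3] F [ 0.6  0.2 -0.7] w 0.999 q [-0.58  0.54  0.84  1.94 -0.52  0.88 -1.04]
[[-0.0, 1.0, 0.01], [-0.0, 0.01, -1.0], [-1.0, -0.0, 0.0]]
flip -1 tcp [ 0.536  -0.0658  0.283 ] shift [9.7, 0.8, -0.1] rv [-0.001, -0.0, 0.0] steps 0.1941734798272587 0.006650984155514329
```

View pics/t14.png

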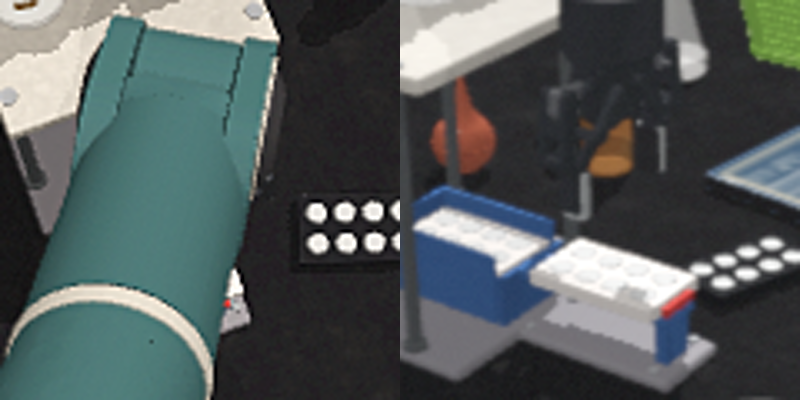

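```bash
python3 - <<'E'
from h import *
for z in(.3,.35,.4,.45):print(z,[ray("top",(270+u*.3,140+v*.3),z).round(3).tolist() for u,v in((120,18),(275,40))])
a=bot.get_image("scene")[60:260,230:430]
cv2.imwrite("pics/t15.png",cv2.resize(a,(600,600),interpolation=cv2.INTER_CUBIC))
E
```

```text
0.3 [[0.66, -0.061, 0.3], [0.606, -0.162, 0.3]]
0.35 [[0.64, -0.057, 0.35], [0.589, -0.153, 0.35]]
0.4 [[0.621, -0.052, 0.4], [0.572, -0.145, 0.4]]
0.45 [[0.602, -0.048, 0.45], [0.555, -0.136, 0.45]]
```

View pics/t15.png

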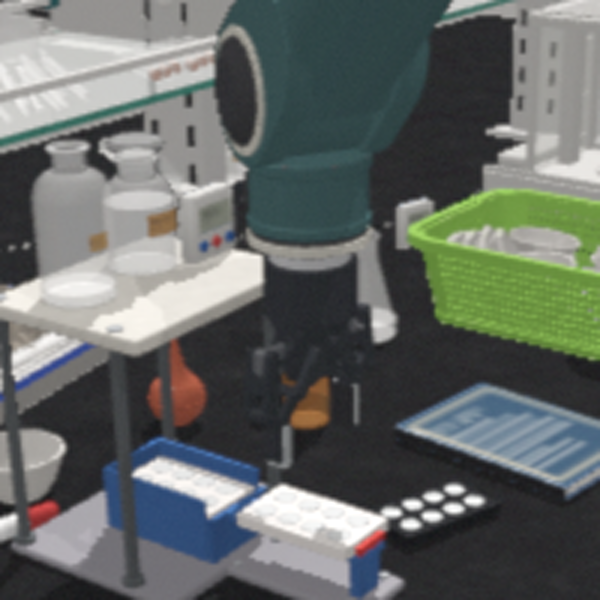

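```bash
python3 - <<'E'
from h import *
o,p,r=st()
for L in(.155,.16,.165,.173):
  print(L,[proj("scene",p+r.apply([L,0,s*.045]))[0].round(1).tolist() for s in(-1,1)])
goto(disp((-140,0,55)),0,L=.166)
goto(disp((-140,0,75)),0,L=.166)
E
```

```text
0.155 [[322.3, 212.2], [343.8, 199.1]]
0.16 [[322.3, 214.1], [343.8, 200.9]]
0.165 [[322.4, 215.9], [343.8, 202.7]]
0.173 [[322.4, 218.9], [343.8, 205.6]]
flip -1 tcp [ 0.536  -0.0658  0.221 ] shift [71.9, 0.9, 0.1] rv [-0.001, -0.001, 0.0] steps 1.4378136648377386 0.007500349525044905
flip -1 tcp [ 0.536  -0.0658  0.241 ] shift [51.9, 0.9, 0.1] rv [-0.001, -0.001, 0.0] steps 1.037856397393619 0.007500349525044905
```

Call:
{"fn": "servo_tool", "kwargs": {
  "plan": [
    [[25, 0, 0], [0, 0, 0]],
    [[45, 1, 0], [0, 0, 0]],
    [[55, 1, 0], [0, 0, 0]],
    [[55, 1, 0], [0, 0, 0]]
  ]
}}

```text
time_s: 12.4
eef_pos: [0.5354, -0.0659, 0.2373]
eef_rot: [1.205, 1.214, -1.205]
force: [0.6, 0.1, 0.2]
width: 1.0
```

```bash
python3 - <<'E'
from h import *
show()
a=bot.get_image("top")[140:260,270:390];b=bot.get_image("scene")[170:260,280:370]
cv2.imwrite("pics/t16.png",np.hstack([cv2.resize(x,(400,400),interpolation=cv2.INTER_CUBIC) for x in(a,b)]))
goto(disp((-140,0,56)),0,L=.166)
E
```

```text
t 12.4 tcp [ 0.5354 -0.0659  0.2373] tip disp [-140.8    0.2   64.3] F [0.6 0.1 0.2] w 1.0 q [-0.52  0.62  0.76  1.97 -0.6   0.79 -0.98]
[[-0.0, 1.0, 0.01], [0.0, 0.01, -1.0], [-1.0, -0.0, -0.0]]
flip -1 tcp [ 0.536  -0.0658  0.222 ] shift [16.6, -0.1, -0.1] rv [-0.001, -0.001, -0.001] steps 0.3319881564729815 0.010729808523377992
```

View pics/t16.png

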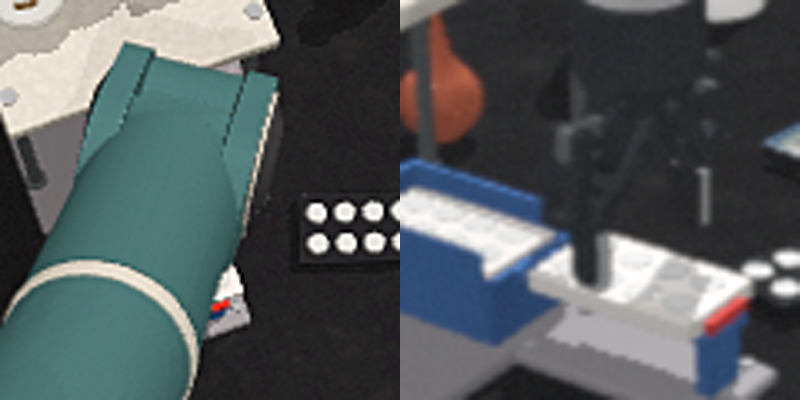

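Call:
{"fn": "servo_tool", "kwargs": {
  "plan": [
    [[8, 0, 0], [0, 0, 0]],
    [[15, 0, 0], [0, 0, 0]],
    [[16, 0, 0], [0, 0, 0]],
    [[16, 0, 0], [0, 0, 0]]
  ]
}}

```text
time_s: 12.9
eef_pos: [0.536, -0.066, 0.2224]
eef_rot: [1.205, 1.213, -1.204]
force: [0.2, -0.2, -0.0]
width: 1.0
```

```bash
python3 - <<'E'
from h import *
show(.166)
b=bot.get_image("scene")[190:260,290:370]
cv2.imwrite("pics/t17.png",cv2.resize(b,(640,560),interpolation=cv2.INTER_CUBIC))
E
```

```text
t 12.9 tcp [ 0.536  -0.066   0.2224] tip disp [-139.9   -0.    56.4] F [ 0.2 -0.2 -0. ] w 1.0 q [-0.5   0.64  0.74  1.97 -0.63  0.76 -0.96]
[[0.0, 1.0, 0.01], [0.0, 0.01, -1.0], [-1.0, 0.0, -0.0]]
```

View pics/t17.png

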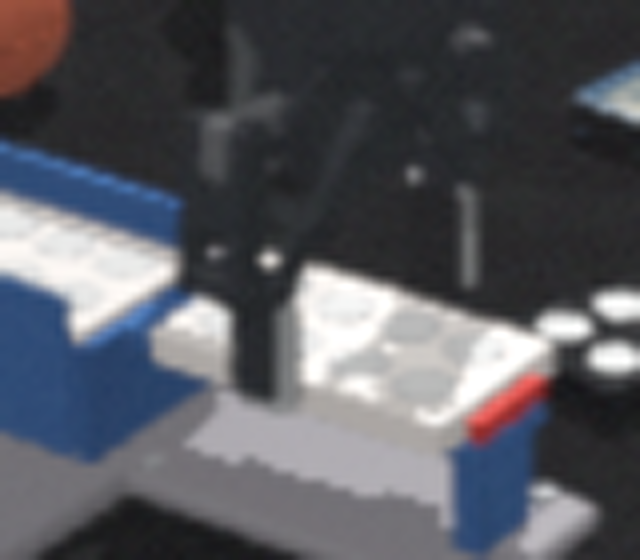

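Call:
{"fn": "servo_tool", "kwargs": {
  "plan": [
    [[0, 0, 0], [0, 0, 0]],
    [[0, 0, 0], [0, 0, 0]],
    [[0, 0, 0], [0, 0, 0]],
    [[0, 0, 0], [0, 0, 0]],
    [[0, 0, 0], [0, 0, 0]],
    [[0, 0, 0], [0, 0, 0]]
  ],
  "claw": 1
}}

```text
time_s: 13.55
eef_pos: [0.5362, -0.0661, 0.2229]
eef_rot: [1.206, 1.212, -1.203]
force: [-0.4, 0.6, 7.1]
width: 0.728
```

```bash
python3 - <<'E'
from h import *
show(.166)
b=bot.get_image("scene")[190:260,290:370]
cv2.imwrite("pics/t18.png",cv2.resize(b,(640,560),interpolation=cv2.INTER_CUBIC))
E
```

```text
t 13.55 tcp [ 0.5362 -0.0661  0.2229] tip disp [-139.6   -0.2   56.9] F [-0.4  0.6  7.1] w 0.728 q [-0.5   0.64  0.74  1.97 -0.63  0.76 -0.96]
[[0.0, 1.0, 0.01], [0.0, 0.01, -1.0], [-1.0, 0.0, -0.0]]
```

View pics/t18.png

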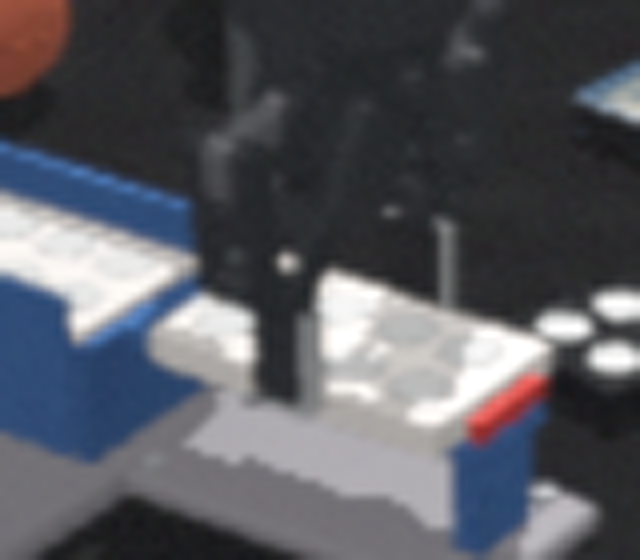

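Call:
{"fn": "servo_tool", "kwargs": {
  "plan": [
    [[-4, 0, 0], [0, 0, 0]],
    [[-12, 0, 0], [0, 0, 0]],
    [[-24, 0, 0], [0, 0, 0]],
    [[-40, 0, 0], [0, 0, 0]],
    [[-60, 0, 0], [0, 0, 0]],
    [[-80, 0, 0], [0, 0, 0]],
    [[-90, 0, 0], [0, 0, 0]],
    [[-90, 0, 0], [0, 0, 0]]
  ]
}}

```text
time_s: 14.4
eef_pos: [0.5364, -0.0662, 0.3145]
eef_rot: [1.207, 1.211, -1.201]
force: [-0.3, 0.1, -2.6]
width: 0.73
```

```bash
python3 - <<'E'
from h import *
show(.166)
b=bot.get_image("scene")[130:270,250:410]
cv2.imwrite("pics/t19.png",cv2.resize(b,(640,560),interpolation=cv2.INTER_CUBIC))
goto((.541,.240,.15),0,L=.166)
E
```

```text
t 14.4 tcp [ 0.5364 -0.0662  0.3145] tip disp [-1.390e+02 -1.000e-01  1.485e+02] F [-0.3  0.1 -2.6] w 0.73 q [-0.61  0.51  0.87  1.93 -0.49  0.92 -1.06]
[[0.0, 1.0, 0.01], [0.0, 0.01, -1.0], [-1.0, 0.0, -0.0]]
flip -1 tcp [0.541 0.24  0.316] shift [-2.2, 7.0, -306.0] rv [-0.001, -0.001, -0.002] steps 6.12130635178251 0.01856688067762449
```

View pics/t19.png

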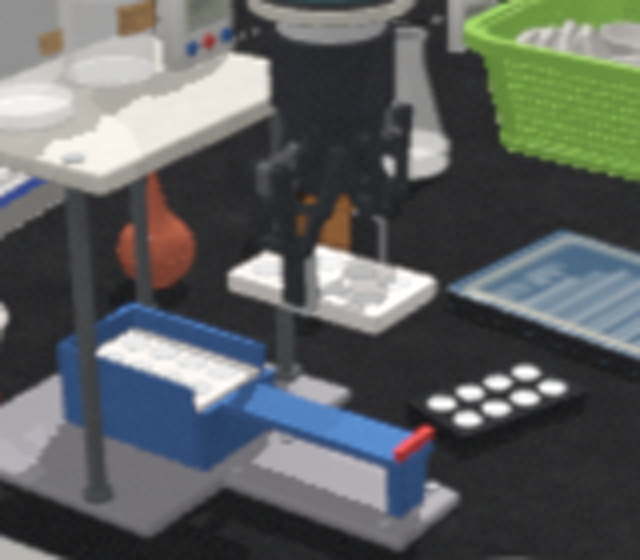

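The picture shows the plate held level (scene ~333,202), with the middle plate still in the well. Now I carry it to the pan.

Call:
{"fn": "servo_tool", "kwargs": {
  "plan": [
    [[0, 1, -15], [0, 0, 0]],
    [[-1, 2, -45], [0, 0, 0]],
    [[-1, 3, -80], [0, 0, 0]],
    [[-2, 4, -115], [0, 0, 0]],
    [[-2, 5, -150], [0, 0, 0]],
    [[-2, 5, -180], [0, 0, 0]],
    [[-2, 6, -205], [0, 0, 0]],
    [[-2, 6, -220], [0, 0, 0]]
  ]
}}

```text
time_s: 15.25
eef_pos: [0.5401, 0.1569, 0.3147]
eef_rot: [1.203, 1.214, -1.201]
force: [-0.6, 0.3, -1.0]
width: 0.728
```

```bash
python3 - <<'E'
from h import *
show(.166)
goto((.541,.240,.15),0,L=.166)
E
```

```text
t 15.25 tcp [0.5401 0.1569 0.3147] tip disp [-134.   222.9  148.7] F [-0.6  0.3 -1. ] w 0.728 q [-0.98  0.55  0.85  1.87 -0.5   0.95 -1.46]
[[0.0, 1.0, 0.01], [0.0, 0.01, -1.0], [-1.0, 0.0, -0.0]]
flip -1 tcp [0.541 0.24  0.316] shift [-1.2, 1.7, -83.1] rv [0.002, -0.001, -0.001] steps 1.6624268465646856 0.01451751602741646
```

Call:
{"fn": "servo_tool", "kwargs": {
  "plan": [
    [[0, 0, -20], [0, 0, 0]],
    [[0, 1, -45], [0, 0, 0]],
    [[-1, 1.5, -67], [0, 0, 0]],
    [[-1, 1.7, -79], [0, 0, 0]],
    [[-1, 1.7, -83], [0, 0, 0]],
    [[-1, 1.7, -83], [0, 0, 0]]
  ]
}}

```text
time_s: 15.85
eef_pos: [0.5409, 0.2395, 0.3155]
eef_rot: [1.203, 1.214, -1.202]
force: [-0.2, -1.0, -1.5]
width: 0.732
```

```bash
python3 - <<'E'
from h import *
show(.166)
a=bot.get_image("top")[180:320,150:310];b=bot.get_image("scene")[200:360,160:340]
cv2.imwrite("pics/t20.png",np.hstack([cv2.resize(x,(400,400),interpolation=cv2.INTER_CUBIC) for x in(a,b)]))
goto((.541,.240,.0),0,L=.166)
E
```

```text
t 15.85 tcp [0.5409 0.2395 0.3155] tip disp [-132.6  305.4  149.5] F [-0.2 -1.  -1.5] w 0.732 q [-1.08  0.59  0.83  1.8  -0.52  0.98 -1.59]
[[0.0, 1.0, 0.01], [0.0, 0.01, -1.0], [-1.0, 0.0, -0.0]]
flip -1 tcp [0.541 0.24  0.166] shift [149.8, -0.2, -1.2] rv [0.0, -0.001, -0.001] steps 2.996111905298424 0.006960047339049549
```

View pics/t20.png

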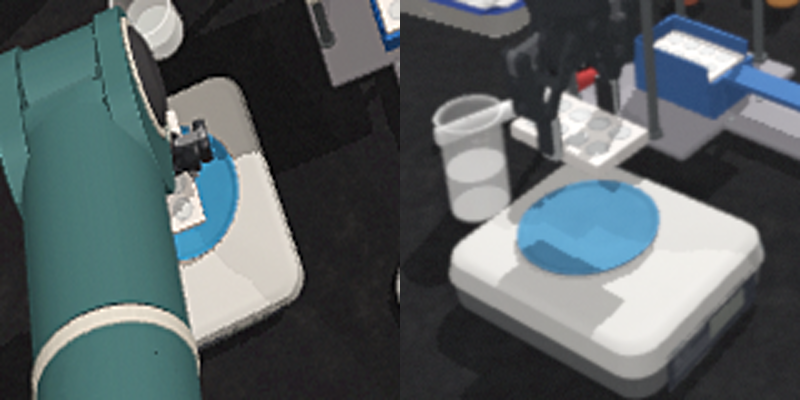

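Call:
{"fn": "servo_tool", "kwargs": {
  "plan": [
    [[15, 0, 0], [0, 0, 0]],
    [[35, 0, -1], [0, 0, 0]],
    [[52, 0, -1], [0, 0, 0]],
    [[64, 0, -1], [0, 0, 0]],
    [[70, 0, -1], [0, 0, 0]],
    [[72, 0, -1], [0, 0, 0]],
    [[72, 0, -1], [0, 0, 0]]
  ]
}}

```text
time_s: 16.65
eef_pos: [0.5413, 0.2397, 0.2439]
eef_rot: [1.204, 1.213, -1.202]
force: [0.6, 0.9, -1.5]
width: 0.726
```

```bash
python3 - <<'E'
from h import *
show(.166)
b=bot.get_image("scene")[230:350,180:330]
cv2.imwrite("pics/t21.png",cv2.resize(b,(750,600),interpolation=cv2.INTER_CUBIC))
o,p,r=st()
im=b
for x,y in((-55,32),(-55,-32),(55,32)):print(proj("scene",p+r.apply([.1584,0,0])+np.array([x,y,0])/1e3).round(1))
E
```

```text
t 16.65 tcp [0.5413 0.2397 0.2439] tip disp [-132.1  305.5   77.9] F [ 0.6  0.9 -1.5] w 0.726 q [-1.02  0.69  0.75  1.84 -0.61  0.86 -1.53]
[[0.0, 1.0, 0.01], [0.0, 0.01, -1.0], [-1.0, 0.0, -0.0]]
[[251.  297.6]]
[[273.4 282.1]]
[[213. 279.]]
```

View pics/t21.png

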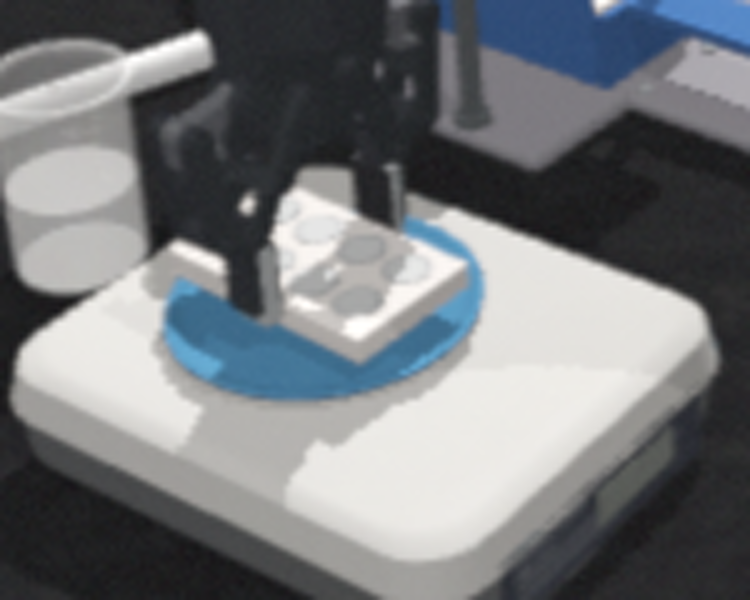

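Call:
{"fn": "servo_tool", "kwargs": {
  "plan": [
    [[4, 0, 0], [0, 0, 0]],
    [[7, 0, 0], [0, 0, 0]],
    [[8.5, 0, 0], [0, 0, 0]],
    [[9.5, 0, 0], [0, 0, 0]],
    [[9.5, 0, 0], [0, 0, 0]]
  ]
}}

```text
time_s: 17.2
eef_pos: [0.5413, 0.2397, 0.2346]
eef_rot: [1.204, 1.213, -1.202]
force: [-0.4, 0.5, -0.9]
width: 0.727
```

```bash
python3 - <<'E'
from h import *
show(.166)
b=bot.get_image("scene")[230:350,180:330]
cv2.imwrite("pics/t22.png",cv2.resize(b,(750,600),interpolation=cv2.INTER_CUBIC))
E
```

```text
t 17.2 tcp [0.5413 0.2397 0.2346] tip disp [-132.   305.6   68.6] F [-0.4  0.5 -0.9] w 0.727 q [-1.01  0.7   0.74  1.84 -0.62  0.85 -1.53]
[[0.0, 1.0, 0.01], [0.0, 0.01, -1.0], [-1.0, 0.0, -0.0]]
```

View pics/t22.png

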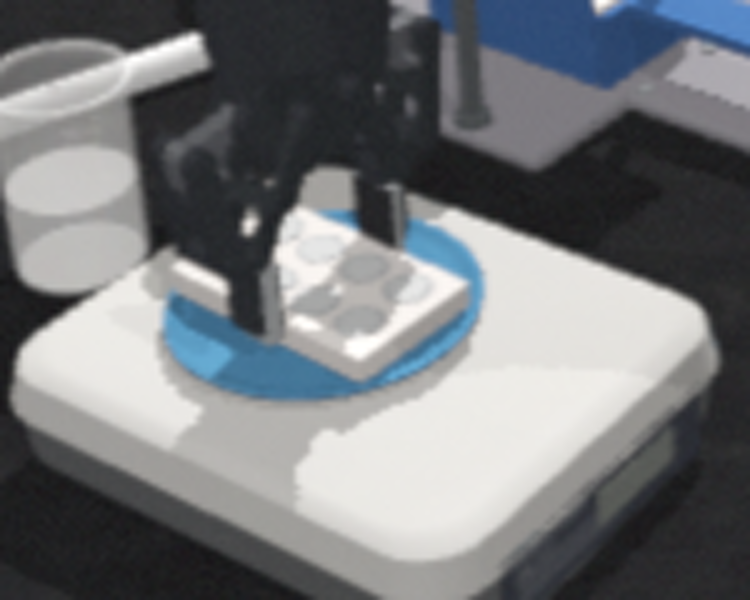

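Not touching yet. I go down 1–2 mm more.

Call:
{"fn": "servo_tool", "kwargs": {
  "plan": [
    [[0.7, 0, 0], [0, 0, 0]],
    [[1.4, 0, 0], [0, 0, 0]],
    [[1.4, 0, 0], [0, 0, 0]]
  ]
}}

```text
time_s: 17.55
eef_pos: [0.5416, 0.2397, 0.2342]
eef_rot: [1.206, 1.213, -1.201]
force: [-3.8, -2.1, 12.4]
width: 0.733
```

```bash
python3 - <<'E'
from h import *
show(.166)
E
```

```text
t 17.55 tcp [0.5416 0.2397 0.2342] tip disp [-131.6  305.7   68.2] F [-3.8 -2.1 12.4] w 0.733 q [-1.01  0.7   0.74  1.84 -0.62  0.84 -1.52]
[[0.0, 1.0, 0.01], [0.0, 0.01, -1.0], [-1.0, 0.0, -0.0]]
```

Contact is at the predicted height. Releasing.

Call:
{"fn": "servo_tool", "kwargs": {
  "plan": [
    [[0, 0, 0], [0, 0, 0]],
    [[0, 0, 0], [0, 0, 0]],
    [[0, 0, 0], [0, 0, 0]],
    [[0, 0, 0], [0, 0, 0]],
    [[0, 0, 0], [0, 0, 0]]
  ],
  "claw": -1
}}

```text
time_s: 18.05
eef_pos: [0.5416, 0.2397, 0.2341]
eef_rot: [1.205, 1.213, -1.201]
force: [-0.7, -0.1, 0.5]
width: 0.998
```

```bash
python3 - <<'E'
from h import *
show(.166)
b=bot.get_image("scene")[230:350,180:330]
cv2.imwrite("pics/t23.png",cv2.resize(b,(750,600),interpolation=cv2.INTER_CUBIC))
E
```

```text
t 18.05 tcp [0.5416 0.2397 0.2341] tip disp [-131.6  305.7   68.1] F [-0.7 -0.1  0.5] w 0.998 q [-1.01  0.7   0.74  1.84 -0.62  0.84 -1.52]
[[0.0, 1.0, 0.01], [0.0, 0.01, -1.0], [-1.0, 0.0, -0.0]]
```

View pics/t23.png

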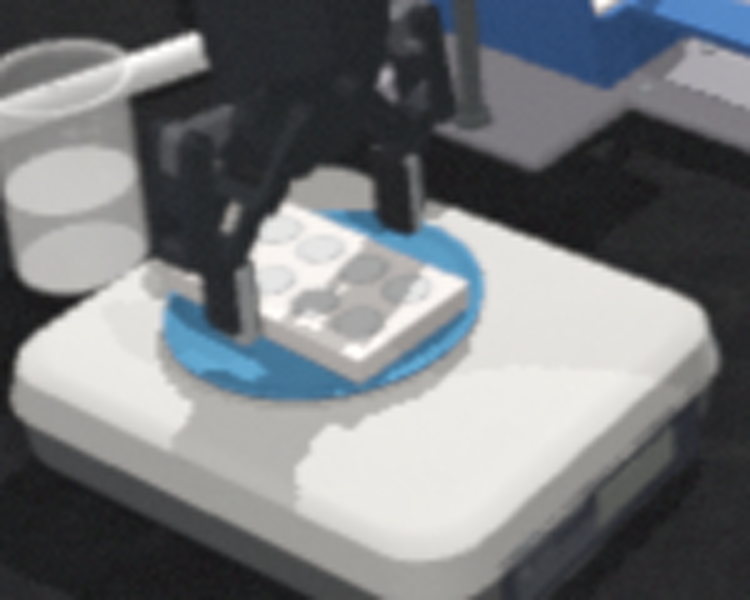

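Flat and released. Retracting straight up and back toward the robot.

Call:
{"fn": "servo_tool", "kwargs": {
  "plan": [
    [[-10, 0, 0], [0, 0, 0]],
    [[-35, 0, 0], [0, 0, 0]],
    [[-75, 0, 0], [0, 0, 0]],
    [[-115, 0, 0], [0, 0, 0]],
    [[-140, -30, 0], [0, 0, 0]],
    [[-150, -60, 0], [0, 0, 0]],
    [[-150, -90, 0], [0, 0, 0]],
    [[-150, -100, 0], [0, 0, 0]]
  ]
}}

```text
time_s: 18.9
eef_pos: [0.4394, 0.2385, 0.3844]
eef_rot: [1.205, 1.215, -1.201]
force: [1.0, -0.2, -0.1]
width: 1.0
```

```bash
python3 - <<'E'
from h import *
show(.166)
a=bot.get_image("top");b=bot.get_image("scene")
cv2.imwrite("pics/s24.png",b)
cv2.imwrite("pics/t24.png",np.hstack([cv2.resize(x,(400,400),interpolation=cv2.INTER_CUBIC) for x in(a[180:320,150:310],b[230:350,180:330])]))
print(proj("scene",[(.541+x,.24+y,.076) for x,y in((-.055,.032),(-.055,-.032),(.055,-.032),(.055,.032))]).round(1).tolist())
E
```

```text
t 18.9 tcp [0.4394 0.2385 0.3844] tip disp [-234.1  305.6  218.4] F [ 1.  -0.2 -0.1] w 1.0 q [-1.37  0.33  0.98  1.97 -0.33  1.01 -1.8 ]
[[0.0, 1.0, 0.01], [0.0, 0.01, -1.0], [-1.0, 0.0, -0.0]]
[[251.6, 301.9], [273.9, 286.3], [236.4, 269.2], [213.7, 283.1]]
```

View pics/t24.png

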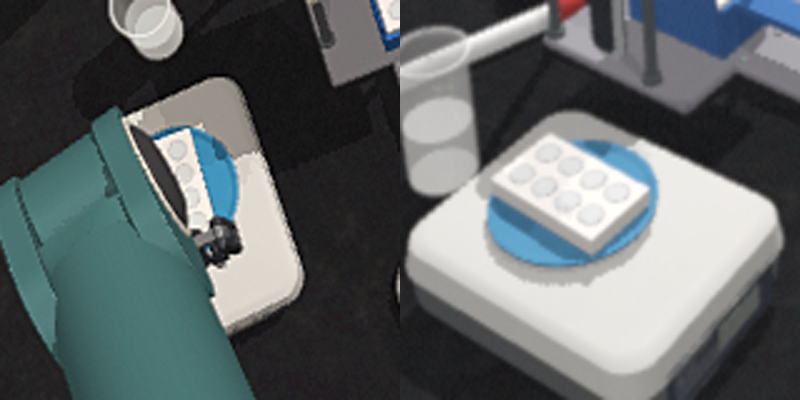

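View pics/s24.png

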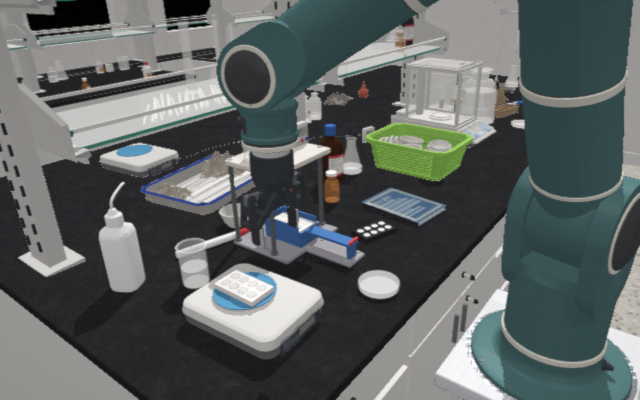

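The plate lies flat on the pan, with its observed corners within about 2.5 px of those predicted for a centred plate. The bystanders look unmoved.

```bash
python3 - <<'E'
from workcell import bot
print(bot.finish_job())
E
```

```text
the job is handed in; nothing more can be done
None
```

The top plate is on the blue pan of the balance beside the dispenser, released, and the job was handed in at about 19 s of the 58 s allowed. No verdict was reported.

I dragged the plate off the stack and along the tongue to the red stop with shut fingertips. I then gripped it across its sides, carried it to the pan, and opened the fingers once it touched.

- **First stroke failed:** the fingertips slid off the plate's front edge without moving it. Pressing further in worked. The press reached about 23–29 N at both first contacts, above the 8–15 N you gave; the dragging itself stayed between about 9 and 17 N.
- **At the stop:** the camera put the plate's centre at about -140 mm in the dispenser frame, against the stop.
- **On the pan:** the plate looks flat. Three of its four corners matched those of a centred plate within about 1 px; the front corner was about 2.5 px (up to 8 mm) off, inside the 22 mm limit. My two estimates of the pan's middle differed by about 7 mm.
- **Lower plates and bystanders:** the middle plate still lies in the dispenser. The lowest plate was hidden, so I could not check it. The beaker, bottle and petri dish look unmoved by eye; I did not measure any of these shifts.
- **Robot:** the gripper ended well clear and touched nothing.

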